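# Assemble the sieve stack on the shaker

### The job

Build up the sieve stack on the receiver pan of the shaker, one part at a time from the bottom up: the fine sieve on the pan, then the medium sieve, then the coarse sieve, and last the lid. Each part must sit fully home and level on the one below before the next follows, and the finished stack is left standing by itself. Leave the two vials and the small beaker where they stand.

Things in the scene. Friction and masses are not known exactly. Their poses are not given: they have to be found in the camera images.
- pan_rim (a point): Receiver pan, base of the stack: open-topped round steel pan, 60 mm outside, 53 mm inside diameter, 22 mm high (18 mm deep inside), fixed on a low round grey sieve shaker (100 mm diameter) that is fixed to the worktop. The point is the centre of the pan's open rim, 50 mm above the worktop; z up.
- fine_sieve_centre (a point): Fine sieve: lowest of three, finest mesh (2 mm pitch, like a grey sheet), 28 mm high in all. Round steel frame, 60 mm outside, open top 53 mm inside; below it a tapered spigot 9 mm high (49 mm across above, 38 mm at the foot) that drops into the open top of the part below until the frame rests on its rim: seated it adds 19 mm. Starts upright; the point is on its axis half-way up; z axis up the axis.
- medium_sieve_centre (a point): Medium sieve: middle height, 34 mm high in all, mesh of 5 mm pitch. Round steel frame, 60 mm outside, open top 53 mm inside, with the same 9 mm tapered spigot below as the fine sieve: seated it adds 25 mm. Starts upright; the point is on its axis half-way up; z axis up the axis.
- coarse_sieve_centre (a point): Coarse sieve: tallest of three, 40 mm high in all, widest mesh (10 mm pitch, five wires each way). Round steel frame, 60 mm outside, open top 53 mm inside, with the same 9 mm tapered spigot below as the fine sieve: seated it adds 31 mm. Starts upright; the point is on its axis half-way up; z axis up the axis.
- lid_knob (a point): Lid: round steel disc, 60 mm diameter, 5 mm thick, with the same 9 mm tapered spigot below and a round black knob (24 mm diameter, 20 mm at its waist) standing 28 mm above the disc; 42 mm high in all. Starts upright; the point is on the axis inside the knob, 34 mm above the spigot's foot, 25 mm above the disc's underside, 8 mm below the knob's top; z up.
- scint_vial_1_centre (a point): Small clear vial in the middle of the right half of the worktop, with a white cap, 27 mm diameter, 60 mm tall. Bystander standing loose on the worktop; not to be moved. The point is half-way up.
- beaker_50_centre (a point): Small glass beaker with a spout, 44 x 51 mm, 61 mm tall. Bystander standing loose on the worktop; not to be moved. The point is half-way up.
- scint_vial_2_centre (a point): A second vial like the first, at the back of the worktop: clear, white cap, 27 mm diameter, 60 mm tall. Bystander standing loose on the worktop; not to be moved. The point is half-way up.
Not all that is in view belongs to the job. Of the things that look like the part that bears pan_rim, the larger one is meant.

How it is judged:
By the outcome, as a careful person would: the job done as asked, in the order asked, and still so for the second after the job is handed in, with the robot touching nothing.
It also fails if it takes over 144 s, if anything falls off the work surface, if the arm or the gripper's body presses on something with over 40 N, if the wrist force passes 120 N, or if a joint passes its speed limit or range.

### The arm

A 6-joint arm with a two-finger parallel gripper is mounted at the origin on the work surface; the furniture and walls round the work are solid. World frame = base frame: x ahead of the robot, y to its left, z up, the work surface at z = 0. Lengths are in m, angles in degrees, forces in N, time in s.
With the tool pointing down it reaches from about 0.35 to 0.725 m from the base axis. Payload 4.3 kg.
Tool frame: the origin (TCP) lies on the centre line of the jaws, within the pads' length; the fingertips stand 11 mm ahead of it and the grasp point (between the pads) lies 8 mm behind it (manip.tip_extent is the distance from the TCP to the fingertips, in m); x points along the fingers, y is the direction in which the jaws open and shut, and the axes are right-handed (so a half turn about x gives the same grasp; the last joint's range is limited). The gripper opens to 85 mm and grips with 20 to 120 N. Pads are 22 mm wide; open, the fingers measure 114 mm over their backs; the gripper's body (76 mm by 85 mm) begins 54 mm behind the grasp point. The pads swing forward as they close: fully open they stand 13 mm farther back than shut.
Start: joints at [70.629, 21.618, 4.641, 73.018, 0, 83.68], TCP at [0.13, 0.56, 0.242] pointing down, gripper open.
Joint ranges: [-156.06, 156.06], [-48.1, 94.91], [-58.44, 69.94], [-101.28, 121.22], [-78.64, 73.56], [-180, 180]. Speed limits (degrees/s): [147.25, 147.25, 180, 180, 180, 180].

### API

Orientations are given as a 3x3 rotation matrix whose columns are the frame's x, y, z axes.
In Python, from rig import readout, viewer, job, manip gives the robot as it stands.
- The arm moves only by the tool servo_tool, never from a script. Its argument "targets" is a list of rows, each a list of 5 numbers: the shift along the world's x, y, z in cm, then the turn about the world's z in degrees, then the closure, from 0 (fully open) to 1 (shut). In form: [[dx, dy, dz, yaw, grip], ...]. A call has 1 to 12 rows; each row shifts and turns the commanded pose from where the row before left it; what a row does not reach is not made up. A row lasts 1/12 s, in which the tool goes at most 41.7 mm and 7.16 degrees, less where a joint would pass 70% of its speed; a pose out of reach is approached as far as the arm can. A call is refused whole if a number of a shift passes 4.17 or a number of a turn 7.16, either way. A call with a gripper value outside its range is refused whole. The fingers move at their own pace and stop on an object; "force" is the grip in N (left out, the last holds). Time passes only in rows, so rows that do not move let the fingers close. It gives the time, the measured TCP pose, the force and the opening at its end, in the units of the state.
- readout.get_state(): the state, without advancing time (a new reading comes with each control period).
- viewer.read_camera(name): name is "scene" or "top" or "wrist"; returns the picture (480x640x3 uint8, red, green, blue); there is no depth.
- viewer.camera_params(name): a dict with "vfov" (degrees; the focal length in pixels is half the picture's height over the tangent of half this angle, whatever the lens; pixels are square), "cx", "cy" (the principal point, pixels), "dist" ([k1, k2, p1, p2, k3] as OpenCV has them; the pictures are not rectified), "T" (4x4, takes a point from camera to world coordinates); the wrist camera has in their place "T_tool_cam" (4x4, takes a point from camera to tool coordinates, whose origin is the TCP and whose axes are the tool frame's). Camera axes: x right, y down, z forward; pixel columns grow to the right and rows downward; lengths in m; the calibration is good to about 2 mm. A picture is of the moment at which its call begins: read the wrist's pose just before it. camera_params takes no time and is no camera call.
- job.finish_job(): hands the job in, once; it reports no verdict.
The state is a dict: "t": time; "joint_pos": joint angles; "qvel": joint speeds; "effort": joint torques, N m; "tool_pos": TCP position; "eef_rot": TCP orientation; "contact_force": force on the tool from outside, world axes, zero at the start; "wrist_torque": the same for the moment, N m; "gripper_width": finger opening in m.
Only numpy, scipy, OpenCV 4.12 (cv2) and the standard library are available. Lean on these libraries where they do the work, as an engineer would, in place of code of your own. Each camera call takes 0.05 s, during which the arm holds its last target.

## Working session

There is one attempt and no reset: what is moved stays moved. The work goes in short steps, Python scripts to look and compute and a tool call to move; the robot and the scene stay as the last step left them, time stands still between calls to the robot, and variables do not carry over. Pictures are saved under pics/ and viewed, and the job is handed in when it is done.

Besides the shell and the picture viewer there is one more tool, called after "Emit:" as name(argument=value, ...), one argument or row to a line, values as JSON. servo_tool: Moves the arm, as the interface text tells. Its arguments: {"type":"object","properties":{"targets":{"type":"array"},"force":{"type":"number"}},"required":["targets"]}

```bash
ls; mkdir -p pics; python3 - <<'E'
from rig import readout, viewer, job, manip
import cv2,numpy as np
s=readout.get_state();print({k:np.round(v,3).tolist() for k,v in s.items()})
print([a for a in dir(manip) if a[0]!='_'])
for n in ['scene','top','wrist']:
    im=viewer.read_camera(n);cv2.imwrite(f'pics/{n}0.png',im[:,:,::-1])
    print(n,viewer.camera_params(n))
E
```

```text
pics
{'t': 0.0, 'joint_pos': [70.627, 21.662, 4.562, 73.018, -0.001, 83.681], 'qvel': [-0.013, -0.136, 0.032, -0.024, 0.032, -0.014], 'effort': [0.001, -46.36, 26.988, 0.021, -0.0, -0.0], 'tool_pos': [0.13, 0.56, 0.241], 'eef_rot': [[-0.001, 0.226, 0.974], [-0.002, 0.974, -0.226], [-1.0, -0.002, -0.0]], 'contact_force': [0.485, -0.464, -0.773], 'wrist_torque': [0.042, 0.01, -0.077], 'gripper_width': 0.086}
['PlanningError', 'tip_extent']
scene {'vfov': 52.482655208369685, 'cx': 323.5014898714332, 'cy': 241.24410780447812, 'dist': array([-0.10763811,  0.        ,  0.        ,  0.        ,  0.        ]), 'T': array([[ 0.5132646 , -0.48197218,  0.71011426, -0.36951982],
       [-0.85796412, -0.30876432,  0.41056322, -0.41520685],
       [ 0.0213779 , -0.81998013, -0.57199264,  0.70465278],
       [ 0.        ,  0.        ,  0.        ,  1.        ]])}
top {'vfov': 46.294237441481854, 'cx': 321.61448759910667, 'cy': 235.76491635212636, 'dist': array([-0.01823838,  0.        ,  0.        ,  0.        ,  0.        ]), 'T': array([[-0.0045468 , -0.98377601,  0.17934351,  0.20891415],
       [-0.99997917,  0.00365141, -0.00532239,  0.05689904],
       [ 0.00458118, -0.17936397, -0.98377212,  1.31765641],
       [ 0.        ,  0.        ,  0.        ,  1.        ]])}
wrist {'vfov': 61.42218043878583, 'cx': 311.84958857197137, 'cy': 236.1911240782687, 'dist': array([-0.00016258,  0.        ,  0.        ,  0.        ,  0.        ]), 'T_tool_cam': array([[-3.10364466e-04, -2.65537395e-01,  9.64100511e-01,
        -1.30820395e-01],
       [ 9.99999824e-01,  4.04380437e-04,  4.33297705e-04,
         8.88331975e-04],
       [-5.04920130e-04,  9.64100476e-01,  2.65537223e-01,
        -6.74403850e-02],
       [ 0.00000000e+00,  0.00000000e+00,  0.00000000e+00,
         1.00000000e+00]])}
```

View pics/scene0.png

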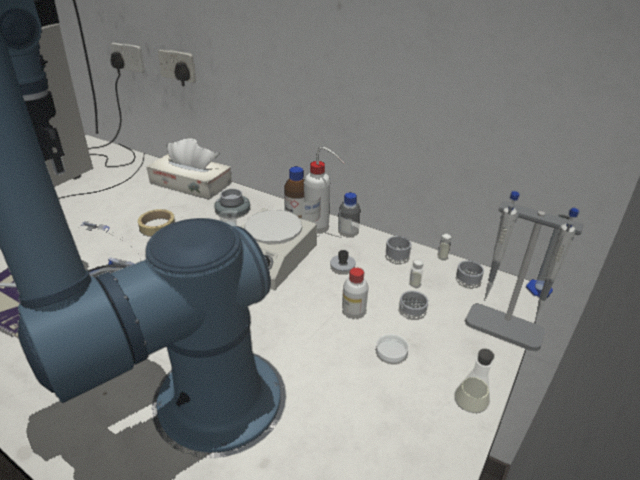

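View pics/top0.png

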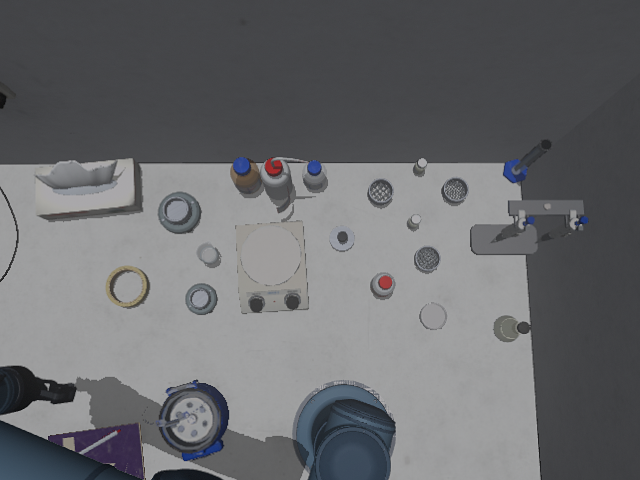

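View pics/wrist0.png

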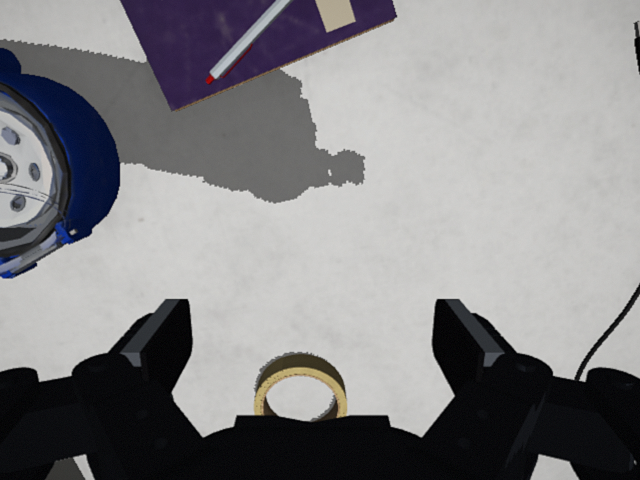

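The picture candidates:
- **Pan or shaker:** top (179,212) is the larger one. The smaller decoy is at (201,298).
- **Sieves:** (380,192), (455,190) and (427,259).
- **Lid:** (342,238).
- **Not parts of the stack:** dish (433,316), beaker (208,254), vials (421,166) and (415,222).

Next I'll take close crops to check these.

```bash
python3 - <<'E'
import cv2,numpy as np
a=cv2.imread('pics/top0.png');b=cv2.imread('pics/scene0.png')
c=cv2.resize(a[145:275,310:490],None,fx=4,fy=4,interpolation=cv2.INTER_CUBIC)
cv2.imwrite('pics/crop1.png',c)
c2=cv2.resize(a[180:330,130:260],None,fx=4,fy=4,interpolation=cv2.INTER_CUBIC);cv2.imwrite('pics/crop2.png',c2)
c3=cv2.resize(b[220:330,320:500],None,fx=4,fy=4,interpolation=cv2.INTER_CUBIC);cv2.imwrite('pics/crop3.png',c3)
E
```

```text
(no output)
```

View pics/crop1.png

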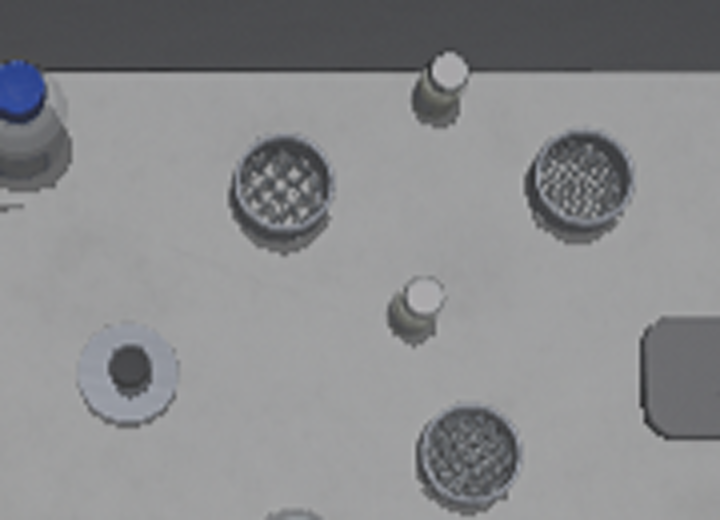

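View pics/crop2.png

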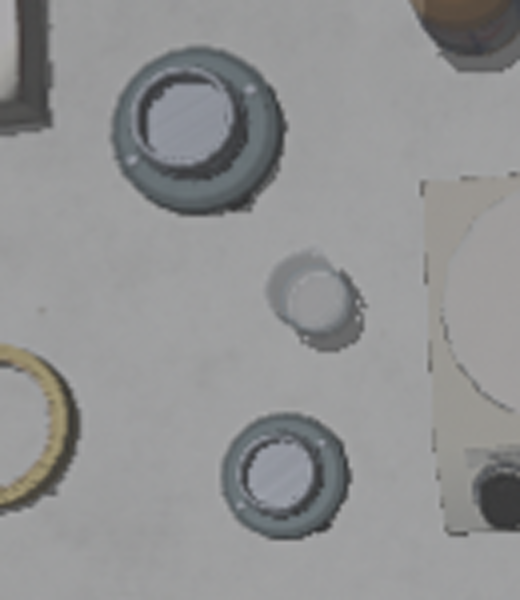

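View pics/crop3.png

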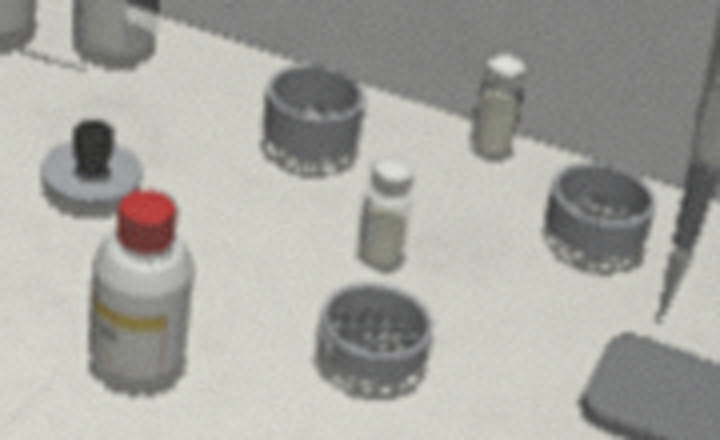

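```bash
cat > h.py <<'E'
import numpy as np,cv2
from rig import readout,viewer,job,manip
def K(p):
    f=240/np.tan(np.radians(p['vfov']/2)); return np.array([[f,0,p['cx']],[0,f,p['cy']],[0,0,1.]])
def Tcam(n,st=None):
    p=viewer.camera_params(n)
    if n!='wrist': return p,p['T']
    T=np.eye(4);T[:3,:3]=st['eef_rot'];T[:3,3]=st['tool_pos'];return p,T@p['T_tool_cam']
def ray(n,uv,st=None):
    p,T=Tcam(n,st);q=cv2.undistortPoints(np.array([[uv]],float),K(p),p['dist'])[0,0]
    d=T[:3,:3]@np.array([q[0],q[1],1.]);return T[:3,3],d/np.linalg.norm(d)
def onz(n,uv,z,st=None):
    o,d=ray(n,uv,st);return o+d*(z-o[2])/d[2]
def proj(n,X,st=None):
    p,T=Tcam(n,st);Ti=np.linalg.inv(T);r,_=cv2.Rodrigues(Ti[:3,:3])
    return cv2.projectPoints(np.array(X,float).reshape(-1,1,3),r,Ti[:3,3],K(p),p['dist'])[0][:,0]
def snap(n,name):
    st=readout.get_state();im=viewer.read_camera(n)[:,:,::-1].copy();cv2.imwrite(f'pics/{name}.png',im);return st,im
E
python3 - <<'E'
from h import *
for n,uv,z in [('fine',(427.5,258),.028),('med',(455.2,190),.034),('coarse',(380.8,190.8),.040),('pan',(176.3,209.2),.05),('lid',(342,238.2),.014),('knobtop',(342.6,237),.042),('decoy pan',(200,298),.05),
 ('vial1',(416,218.8),.06),('vial2',(422,163),.06),('beaker',(209,255),.061)]:
    X=onz('top',uv,z);print(n,X.round(4),np.hypot(*X[:2]).round(3), np.degrees(np.arctan2(X[1],X[0])).round(1), proj('scene',X).round(1))
a=proj('scene',[.5,.2,0])
E
```

```text
fine [ 0.3906 -0.1957  0.028 ] 0.437 -26.6 [[412.7 298.7]]
med [ 0.5518 -0.2664  0.034 ] 0.613 -25.8 [[468.6 267.5]]
coarse [ 0.5487 -0.0896  0.04  ] 0.556 -9.3 [[397.5 242. ]]
pan [0.5038 0.3862 0.05  ] 0.635 37.5 [[230.8 193.1]]
lid [0.4406 0.0018 0.014 ] 0.441 0.2 [[341.9 261.3]]
knobtop [0.4384 0.0015 0.042 ] 0.438 0.2 [[342.1 252.2]]
decoy pan [0.2987 0.3243 0.05  ] 0.441 47.4 [[195.4 235.5]]
vial1 [ 0.4769 -0.1665  0.06  ] 0.505 -19.2 [[417.3 261.1]]
vial2 [ 0.6101 -0.1852  0.06  ] 0.638 -16.9 [[445.2 235.2]]
beaker [0.3947 0.3049 0.061 ] 0.499 37.7 [[227.4 216. ]]
```

Emit:
servo_tool(
  targets=[
    [2.7,-2.6,0.4,1.31,0],
    [2.7,-2.6,0.4,1.31,0],
    [2.7,-2.6,0.4,1.31,0],
    [2.7,-2.6,0.4,1.31,0],
    [2.7,-2.6,0.4,1.31,0],
    [2.7,-2.6,0.4,1.31,0],
    [2.7,-2.6,0.4,1.31,0],
    [2.7,-2.6,0.4,1.31,0],
    [2.7,-2.6,0.4,1.31,0],
    [2.7,-2.6,0.4,1.31,0],
  ],
)

```text
t: 0.98
tool_pos: [0.4007, 0.2986, 0.2824]
eef_rot: [[-0.0, -0.002, 1.0], [0.0, 1.0, 0.002], [-1.0, 0.0, -0.0]]
contact_force: [-0.4, 0.4, -0.6]
gripper_width: 0.0857
```

Emit:
servo_tool(
  targets=[
    [0.2,-3.3,0,0,0],
    [0.2,-3.3,0,0,0],
    [0.2,-3.3,0,0,0],
    [0.2,-3.3,0,0,0],
    [0.2,-3.3,0,0,0],
    [0.2,-3.3,0,0,0],
    [0.2,-3.3,0,0,0],
    [0.2,-3.3,0,0,0],
    [0.2,-3.3,0,0,0],
    [0,-0.3,0,0,0],
    [0,0,0,0,0],
  ],
)

```text
t: 1.9
tool_pos: [0.4177, -0.0013, 0.2821]
eef_rot: [[-0.001, 0.003, 1.0], [0.0, 1.0, -0.003], [-1.0, 0.0, -0.001]]
contact_force: [-0.5, 0.5, 0.2]
gripper_width: 0.0856
```

```bash
python3 - <<'E'
from h import *
st,im=snap('wrist','w_lid');snap('scene','s1');snap('top','t1')
E
```

```text
(no output)
```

View pics/w_lid.png

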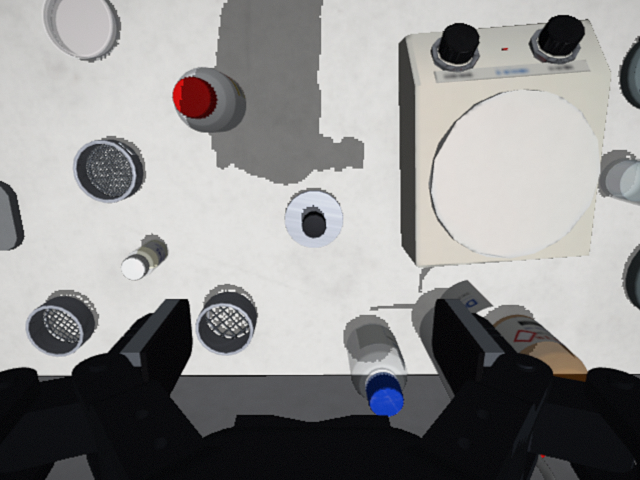

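Emit:
servo_tool(
  targets=[
    [-0.3,-3.2,-1,0,0],
    [-0.3,-3.2,-1,0,0],
    [-0.4,-3.3,-1,0,0],
    [-0.5,-3.3,-1,0,0],
    [-0.6,-3.3,-1.2,0,0],
    [-0.6,-3.2,-1,0,0],
    [0,0,-2,0,0],
    [0,0,-2,0,0],
    [0,0,-2,0,0],
    [0,0,0,0,0],
  ],
)

```text
t: 2.88
tool_pos: [0.3889, -0.1921, 0.1569]
eef_rot: [[-0.005, -0.003, 1.0], [0.004, 1.0, 0.003], [-1.0, 0.004, -0.005]]
contact_force: [-0.4, -0.4, 0.1]
gripper_width: 0.0857
```

```bash
python3 - <<'E'
from h import *
st,im=snap('wrist','w_fine');print(st['tool_pos'])
E
```

```text
[ 0.38892057 -0.19214035  0.15691771]
```

View pics/w_fine.png

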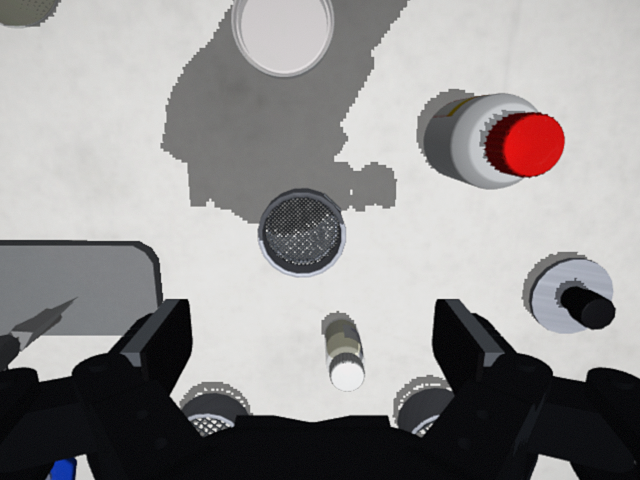

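View pics/s1.png

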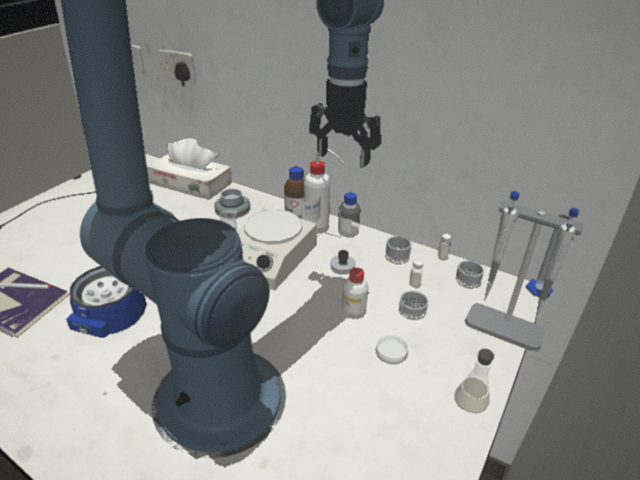

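```bash
python3 - <<'E'
from h import *
im=cv2.imread('pics/w_fine.png');cv2.imwrite('pics/c_fine.png',cv2.resize(im[175:295,240:365],None,fx=5,fy=5,interpolation=cv2.INTER_CUBIC))
im=cv2.imread('pics/w_lid.png');cv2.imwrite('pics/c_lid.png',cv2.resize(im[120:370,10:360],None,fx=2.2,fy=2.2,interpolation=cv2.INTER_CUBIC))
# stand: triangulate cap tops, top vs scene
def tri(a,b):
    o1,d1=ray('top',a);o2,d2=ray('scene',b)
    A=np.stack([d1,-d2],1);t=np.linalg.lstsq(A,o2-o1,rcond=None)[0];p,q=o1+d1*t[0],o2+d2*t[1];return (p+q)/2,np.linalg.norm(p-q)
print('pip L cap',tri((517,172),(515,194)), tri((519,168),(515,194)))
print('pip R',tri((583,220),(574,212)))
print('wash nozzle/red cap',tri((274,166),(317,167)),'blue',tri((314,168),(350,197)),'redbottle',tri((385,283),(357,273)))
E
```

```text
pip L cap (array([ 0.52604313, -0.32886221,  0.2587957 ]), np.float64(0.00919694601720023)) (array([ 0.53344953, -0.33090471,  0.25687681]), np.float64(0.015485893441934828))
pip R (array([ 0.42165512, -0.4343716 ,  0.30561588]), np.float64(0.002227299970538139))
wash nozzle/red cap (array([0.57088537, 0.15217342, 0.16392494]), np.float64(0.0010556868575464875)) blue (array([0.58798179, 0.0658883 , 0.09649186]), np.float64(0.0021798211948249927)) redbottle (array([ 0.3277103 , -0.08944729,  0.09400755]), np.float64(0.00411268053784301))
```

View pics/c_fine.png

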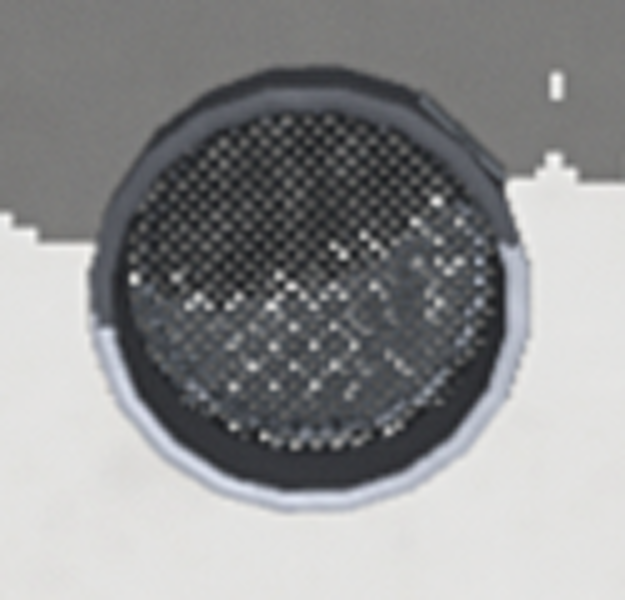

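View pics/c_lid.png

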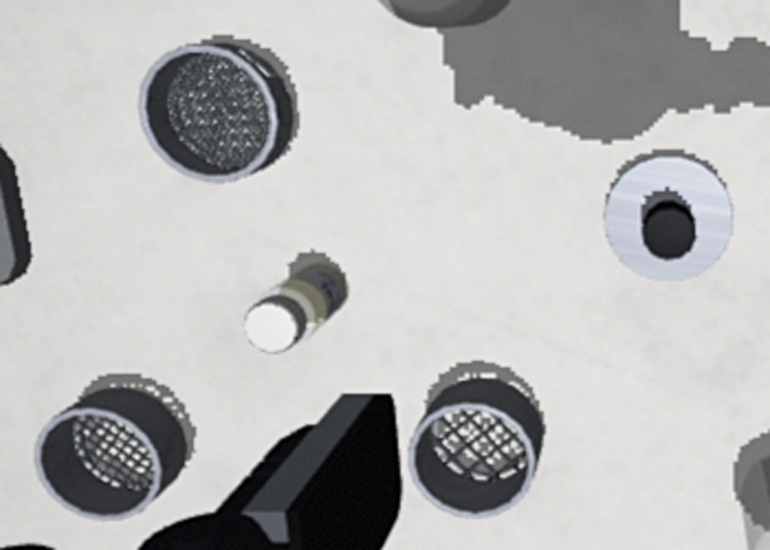

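```bash
python3 - <<'E'
from h import *
st=readout.get_state();print(st['tool_pos'])
a=onz('wrist',(302.1,234.4),.028,st);print('fine',a, np.linalg.norm(onz('wrist',(258.4,234.4),.028,st)-onz('wrist',(346,234.4),.028,st)))
s2=dict(eef_rot=np.array([[-0.001,.003,1],[0,1,-.003],[-1,0,-.001]]),tool_pos=np.array([.4177,-.0013,.2821]))
for n,uv,z in [('coarse',(225.9,322.7),.04),('med',(55,330),.034),('lid',(313.6,218.6),.014)]: print(n,onz('wrist',uv,z,s2))
E
```

```text
[ 0.38966827 -0.19260998  0.15873135]
fine [ 0.39275316 -0.19770053  0.028     ] 0.058737419978489525
coarse [ 0.54396951 -0.08796475  0.04      ]
med [ 0.55497317 -0.2673911   0.034     ]
lid [0.44164118 0.00147993 0.014     ]
```

Emit:
servo_tool(
  targets=[
    [0.15,-0.3,-2,0,0],
    [0,0,-2.4,0,0],
    [0,0,-2.5,0,0],
    [0,0,-2.5,0,0],
    [0,0,-2,0,0],
    [0,0,-1.5,0,0],
    [0,0,-1,0,0],
    [0,0,-0.5,0,0],
    [0,0,0,0,0],
    [0,0,0,0,0],
  ],
)

```text
t: 3.77
tool_pos: [0.3934, -0.1979, 0.0173]
eef_rot: [[0.001, -0.002, 1.0], [-0.001, 1.0, 0.002], [-1.0, -0.001, 0.001]]
contact_force: [0.3, -0.4, 0.1]
gripper_width: 0.0853
```

```bash
python3 - <<'E'
from h import *
st,im=snap('wrist','w_fine2');print(st['tool_pos'],st['gripper_width'],st['contact_force'])
E
```

```text
[ 0.39343221 -0.19787364  0.01727176] 0.08526128198076426 [ 0.33002594 -0.41775366  0.05913083]
```

View pics/w_fine2.png

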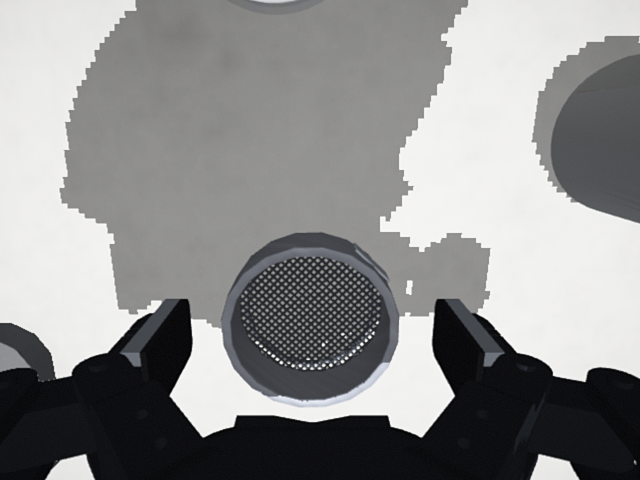

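```bash
python3 - <<'E'
from h import *
st=readout.get_state()
print(st['tool_pos'],onz('wrist',(310,326.5),.028,st))
E
```

```text
[ 0.39355925 -0.19815133  0.01746475] [ 0.3902697  -0.19775446  0.028     ]
```

Emit:
servo_tool(
  targets=[
    [-0.2,0,0,0,0],
    [0,0,0,0,0.5],
    [0,0,0,0,1],
    [0,0,0,0,1],
    [0,0,0,0,1],
    [0,0,0,0,1],
    [0,0,0,0,1],
    [0,0,0,0,1],
  ],
  force=35,
)

```text
t: 4.48
tool_pos: [0.3907, -0.1981, 0.0173]
eef_rot: [[0.001, -0.001, 1.0], [-0.0, 1.0, 0.001], [-1.0, -0.0, 0.001]]
contact_force: [-2.3, 1.3, 7.7]
gripper_width: 0.0592
```

```bash
python3 - <<'E'
from h import *
st,im=snap('wrist','w_fine3');print(st['tool_pos'],st['gripper_width'],st['contact_force'])
E
```

```text
[ 0.39065686 -0.19807137  0.01728617] 0.05915763709189667 [-2.27003572  1.33361611  7.72517931]
```

View pics/w_fine3.png

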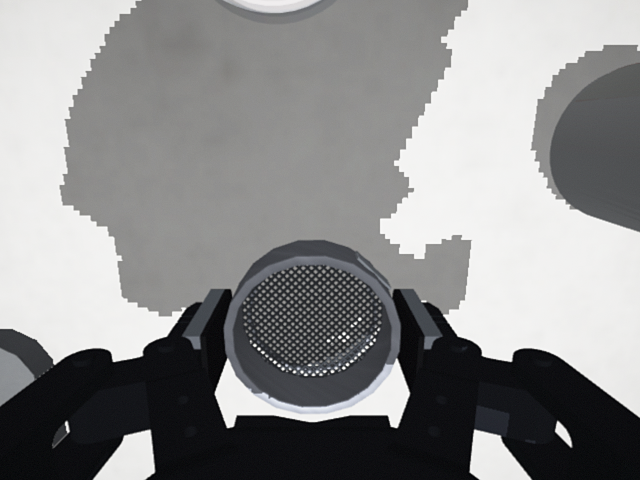

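Emit:
servo_tool(
  targets=[
    [0,0,0.5,0,1],
    [0,0,1.5,0,1],
    [0,0,3,0,1],
    [0,0,3,0,1],
    [0,0,4,0,1],
    [0,0,4,0,1],
    [0,0,4,0,1],
    [0,0,3,0,1],
    [0,0,1,0,1],
    [0,0,0,0,1],
  ],
)

```text
t: 5.37
tool_pos: [0.392, -0.199, 0.26]
eef_rot: [[0.006, -0.001, 1.0], [-0.004, 1.0, 0.001], [-1.0, -0.004, 0.006]]
contact_force: [0.7, -1.1, -1.0]
gripper_width: 0.0588
```

Emit:
servo_tool(
  targets=[
    [0.2,1.8,0,0,1],
    [0.3,3,0,0,1],
    [0.3,3,0,0,1],
    [0.3,3,0,0,1],
    [0.3,3,0,0,1],
    [0.3,3,0,0,1],
    [0.3,3,0,0,1],
    [0.2,3,0,0,1],
    [0.2,3,0,0,1],
    [0.2,3,0,0,1],
    [0.1,3,0,0,1],
    [0.1,3,0,0,1],
  ],
)

```text
t: 6.37
tool_pos: [0.4171, 0.1515, 0.2547]
eef_rot: [[-0.003, -0.001, 1.0], [-0.001, 1.0, 0.001], [-1.0, -0.001, -0.003]]
contact_force: [1.3, 0.2, -1.3]
gripper_width: 0.0587
```

Emit:
servo_tool(
  targets=[
    [0.5,3,0,0,1],
    [0.8,3,0,0,1],
    [1.2,2.5,0,0,1],
    [2,2,-0.6,0,1],
    [2,1.5,-1,0,1],
    [1.5,1,-1,0,1],
    [0.5,0,-1,0,1],
    [0,0,0,0,1],
    [0,0,0,0,1],
  ],
)

```text
t: 7.12
tool_pos: [0.5017, 0.2791, 0.2184]
eef_rot: [[-0.004, -0.0, 1.0], [-0.002, 1.0, 0.0], [-1.0, -0.002, -0.004]]
contact_force: [-0.3, 0.0, -0.5]
gripper_width: 0.0586
```

```bash
python3 - <<'E'
from h import *
st,im=snap('wrist','w_pan');print(st['tool_pos'],st['gripper_width'],st['contact_force'])
E
```

```text
[0.50169239 0.27909792 0.21844632] 0.05858805856308517 [-0.28560314  0.03306571 -0.52941727]
```

View pics/w_pan.png

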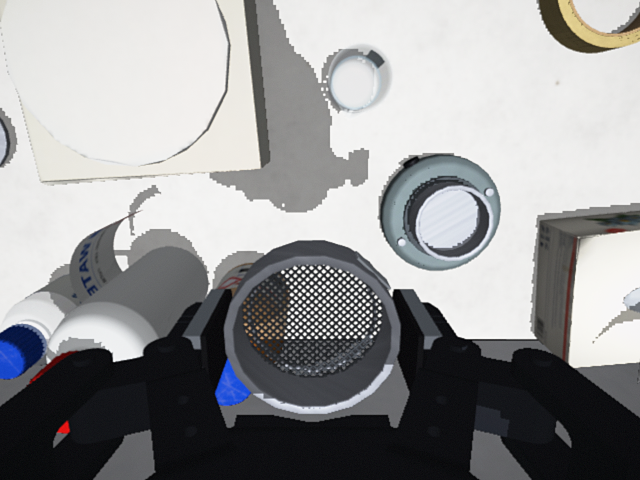

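```bash
python3 - <<'E'
from h import *
im=cv2.imread('pics/w_pan.png');c=cv2.resize(im[145:280,375:510],None,fx=5,fy=5,interpolation=cv2.INTER_CUBIC)[:600]
cv2.imwrite('pics/c_pan.png',cv2.resize(im[145:275,375:510],None,fx=4.5,fy=4.5,interpolation=cv2.INTER_CUBIC))
E
```

```text
(no output)
```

View pics/c_pan.png

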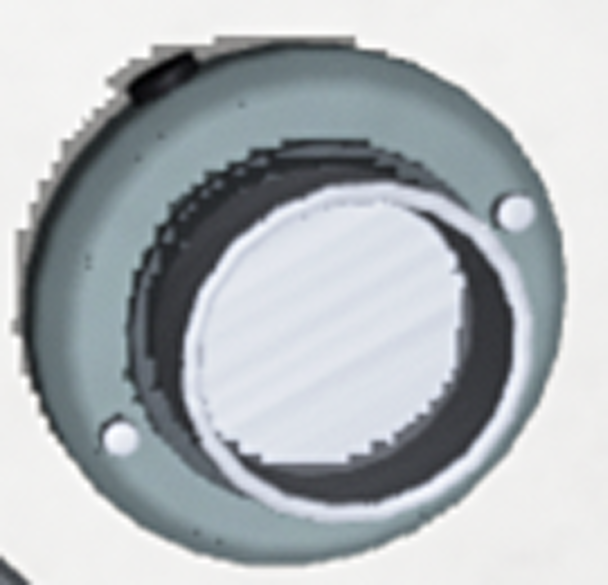

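```bash
python3 - <<'E'
from h import *
st=readout.get_state()
print(st['tool_pos'],onz('wrist',(454.3,222.9),.05,st), np.linalg.norm(onz('wrist',(415.7,222.9),.05,st)-onz('wrist',(493.4,222.9),.05,st)))
E
```

```text
[0.50200995 0.2791907  0.2195818 ] [0.50644607 0.38889218 0.05      ] 0.05934980447046354
```

Emit:
servo_tool(
  targets=[
    [0.3,2.5,0,0,1],
    [0,3,0,0,1],
    [0,3,0,0,1],
    [0,1.8,0,0,1],
    [0,0.5,-1,0,1],
    [0,0,-2.5,0,1],
    [0,0,-3,0,1],
    [0,0,-3,0,1],
    [0,0,-2.5,0,1],
    [0,0,-1.5,0,1],
    [0,0,-0.5,0,1],
    [0,0,0,0,1],
  ],
)

```text
t: 8.17
tool_pos: [0.5049, 0.3863, 0.079]
eef_rot: [[-0.003, 0.0, 1.0], [-0.002, 1.0, -0.0], [-1.0, -0.002, -0.003]]
contact_force: [0.1, -0.5, -0.2]
gripper_width: 0.0589
```

```bash
python3 - <<'E'
from h import *
st,im=snap('wrist','w_pl1');print(st['tool_pos'],st['gripper_width'],st['contact_force'])
st,im=snap('scene','s_pl1');cv2.imwrite('pics/c.png',np.hstack([cv2.resize(im[130:240,180:290],(550,550),interpolation=cv2.INTER_CUBIC)]))
E
```

```text
[0.50490376 0.38633101 0.07903195] 0.05890798547541238 [ 0.06381788 -0.49195025 -0.16733705]
```

View pics/w_pl1.png

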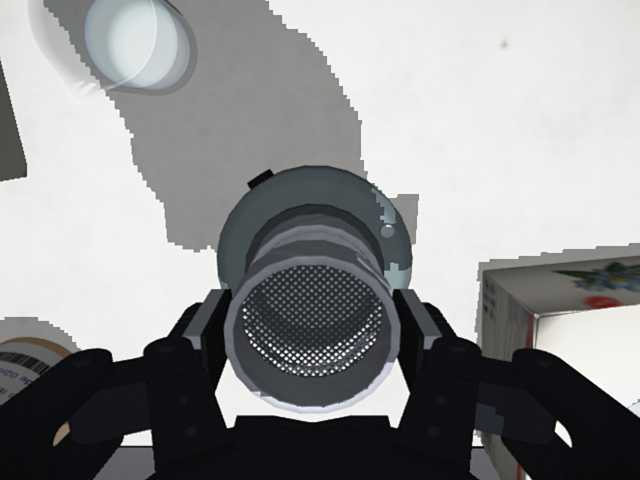

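View pics/c.png

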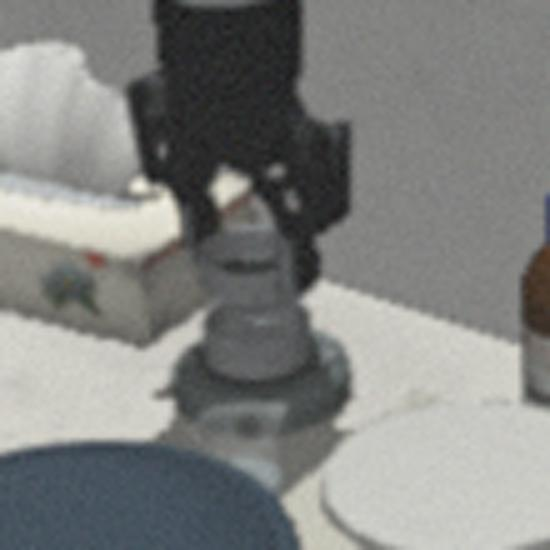

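Emit:
servo_tool(
  targets=[
    [0.1,0.1,-0.5,0,1],
    [0,0,-0.5,0,1],
    [0,0,-0.4,0,1],
    [0,0,-0.3,0,1],
    [0,0,-0.2,0,1],
    [0,0,-0.2,0,1],
    [0,0,0,0,1],
  ],
)

```text
t: 8.85
tool_pos: [0.5066, 0.3887, 0.0604]
eef_rot: [[-0.001, -0.001, 1.0], [-0.001, 1.0, 0.001], [-1.0, -0.001, -0.001]]
contact_force: [-4.4, -3.4, 8.2]
gripper_width: 0.0587
```

Emit:
servo_tool(
  targets=[
    [-0.1,-0.1,0,0,1],
    [-0.05,-0.05,0,0,1],
    [0,0,0,0,1],
  ],
)

```text
t: 9.1
tool_pos: [0.5058, 0.3877, 0.0592]
eef_rot: [[-0.0, -0.001, 1.0], [0.0, 1.0, 0.001], [-1.0, 0.0, -0.0]]
contact_force: [-0.2, 0.6, -1.0]
gripper_width: 0.0589
```

Forces have cleared, so I'll lower the rest of the way.

Emit:
servo_tool(
  targets=[
    [0,0,-0.1,0,1],
    [0,0,-0.1,0,1],
    [0,0,0,0,1],
  ],
)

```text
t: 9.35
tool_pos: [0.5058, 0.3878, 0.0583]
eef_rot: [[0.0, -0.001, 1.0], [0.0, 1.0, 0.001], [-1.0, 0.0, 0.0]]
contact_force: [-2.9, -1.7, 7.3]
gripper_width: 0.0592
```

Emit:
servo_tool(
  targets=[
    [-0.05,-0.03,0,0,1],
    [0,0,0,0,0.6],
    [0,0,0,0,0.3],
    [0,0,0,0,0],
    [0,0,0,0,0],
    [0,0,0,0,0],
    [0,0,0,0,0],
  ],
)

```text
t: 9.93
tool_pos: [0.5053, 0.3873, 0.0569]
eef_rot: [[-0.0, -0.001, 1.0], [-0.0, 1.0, 0.001], [-1.0, -0.0, -0.0]]
contact_force: [-0.2, -0.1, 0.4]
gripper_width: 0.0856
```

```bash
python3 - <<'E'
from h import *
st,im=snap('wrist','w_pl2');print(st['tool_pos'],st['gripper_width'],st['contact_force'])
st,im=snap('scene','s_pl2');cv2.imwrite('pics/c2.png',cv2.resize(im[130:240,180:290],(550,550),interpolation=cv2.INTER_CUBIC))
E
```

```text
[0.50526562 0.38725561 0.0569011 ] 0.08556175516102937 [-0.16480368 -0.08185048  0.42858383]
```

View pics/w_pl2.png

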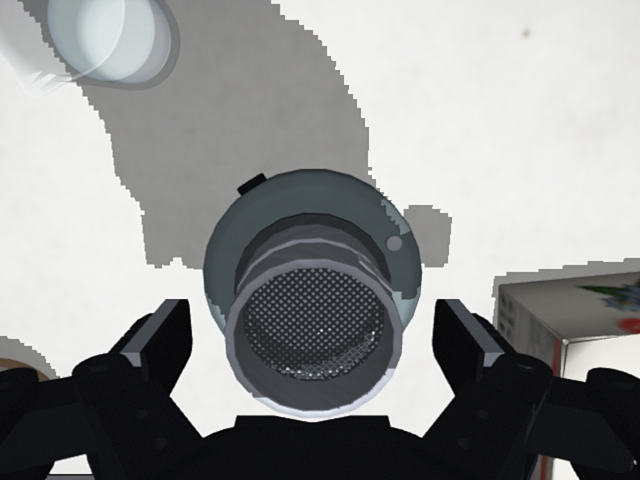

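View pics/c2.png

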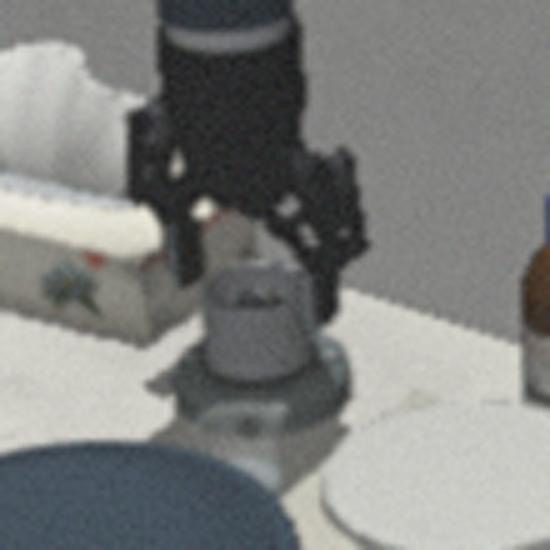

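Emit:
servo_tool(
  targets=[
    [0,0,1,0,0],
    [0,0,2,0,0],
    [0,0,3.5,0,0],
    [0,0,3.5,0,0],
    [0,0,3,0,0],
    [0,-1,2.5,0,0],
    [0,-2,0.5,0,0],
    [0,0,0,0,0],
  ],
)

```text
t: 10.7
tool_pos: [0.5071, 0.356, 0.2216]
eef_rot: [[0.006, 0.001, 1.0], [0.002, 1.0, -0.001], [-1.0, 0.002, 0.006]]
contact_force: [-0.5, -0.1, 0.2]
gripper_width: 0.0854
```

```bash
python3 - <<'E'
from h import *
st,im=snap('wrist','w_ck1');print(st['tool_pos'],st['gripper_width'],st['contact_force'])
cv2.imwrite('pics/c.png',cv2.resize(im[150:300,270:470],None,fx=4,fy=4,interpolation=cv2.INTER_CUBIC))
E
```

```text
[0.5071124  0.35604531 0.22162539] 0.08541151471554698 [-0.47953128 -0.08822785  0.19940809]
```

View pics/c.png

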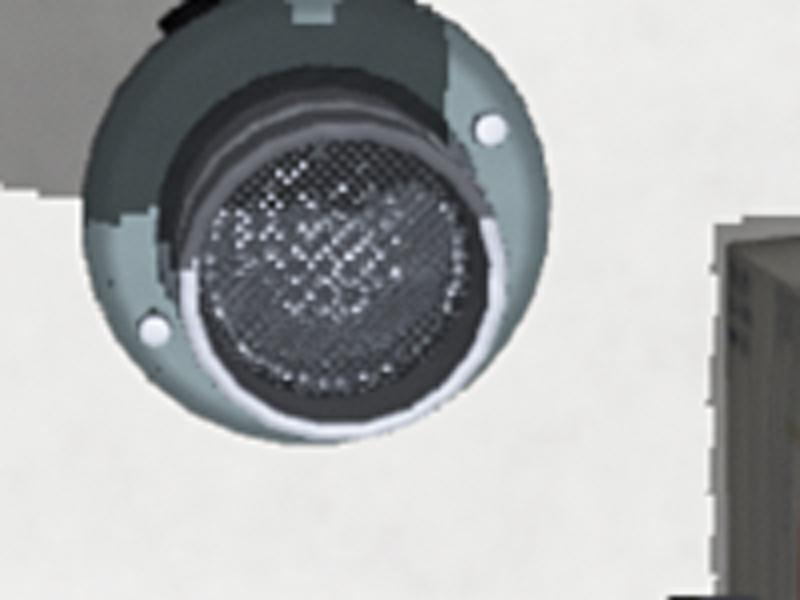

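```bash
python3 - <<'E'
from h import *
st=readout.get_state();print(st['tool_pos'])
print(onz('wrist',(355.9,219.6),.069,st), np.linalg.norm(onz('wrist',(315,219.6),.069,st)-onz('wrist',(397,219.6),.069,st)))
# predicted arcs for near side: pan rim outer at z=.05, frame bottom at z=.05 for centre c
c=onz('wrist',(355.9,219.6),.069,st)
im=cv2.imread('pics/w_ck1.png')
for z,cx,col in [(.069,0,(0,0,255)),(.05,0,(0,255,0)),(.028,0,(255,0,0))]:
    a=np.linspace(0,2*np.pi,200);P=np.c_[c[0]+.03*np.cos(a),c[1]+.03*np.sin(a),np.full(200,z)]
    p=proj('wrist',P,st);print(z,p[:,1].min(),p[:,1].max(),p[:,0].min(),p[:,0].max())
    for q in p: cv2.circle(im,tuple(int(round(v*16)) for v in q),4,col,-1,shift=4)
cv2.imwrite('pics/c.png',cv2.resize(im[150:300,270:470],None,fx=4,fy=4,interpolation=cv2.INTER_NEAREST))
E
```

```text
[0.50628346 0.35684453 0.21972343]
[0.50480452 0.38964128 0.069     ] 0.058632646564772774
0.069 177.54493551090988 259.37716842074775 313.93616586740353 397.91246422096515
0.05 174.23996127255683 251.48936589530294 313.76142434029003 392.72727832844714
0.028 170.88505912727283 243.42843466287587 313.58343941250837 387.44824711986075
```

View pics/c.png

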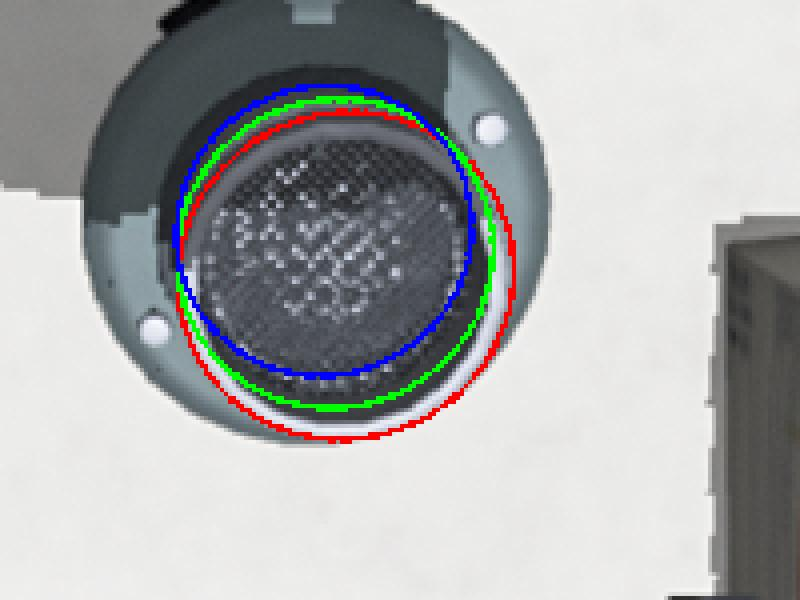

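```bash
python3 - <<'E'
from h import *
im=cv2.imread('pics/w_pl2.png')
cv2.imwrite('pics/c.png',cv2.resize(np.clip(im[160:300,210:430].astype(float)*1.6,0,255).astype(np.uint8),None,fx=3.6,fy=3.6,interpolation=cv2.INTER_CUBIC))
E
```

View pics/c.png

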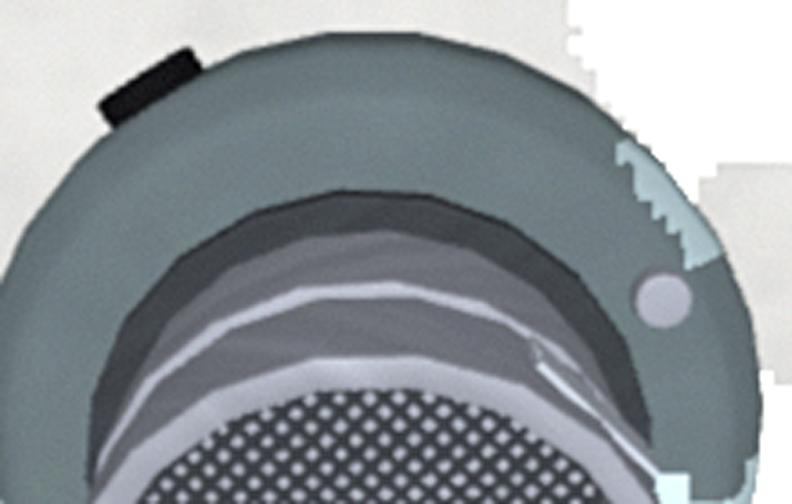

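```bash
python3 - <<'E'
from h import *
im=cv2.imread('pics/t1.png');cv2.imwrite('pics/c.png',cv2.resize(im[130:270,440:600],None,fx=4,fy=4,interpolation=cv2.INTER_CUBIC))
im=cv2.imread('pics/s1.png');cv2.imwrite('pics/c2.png',cv2.resize(im[180:350,440:600],None,fx=3.5,fy=3.5,interpolation=cv2.INTER_CUBIC))
def tri(a,b):
    o1,d1=ray('top',a);o2,d2=ray('scene',b)
    A=np.stack([d1,-d2],1);t=np.linalg.lstsq(A,o2-o1,rcond=None)[0];p,q=o1+d1*t[0],o2+d2*t[1];return (p+q)/2,np.linalg.norm(p-q)
print(tri((530,219),(515,194)),tri((583,220),(574,212)))
E
```

```text
(array([ 0.42344251, -0.33445223,  0.3072295 ]), np.float64(0.00145982722308919)) (array([ 0.42165512, -0.4343716 ,  0.30561588]), np.float64(0.002227299970538139))
```

View pics/c.png

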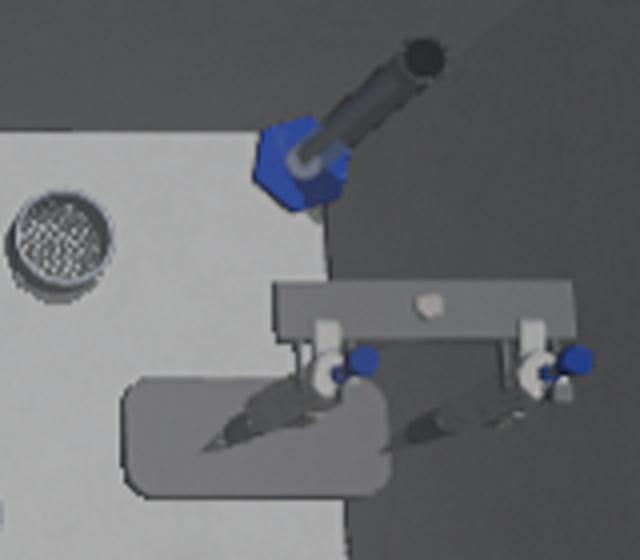

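View pics/c2.png

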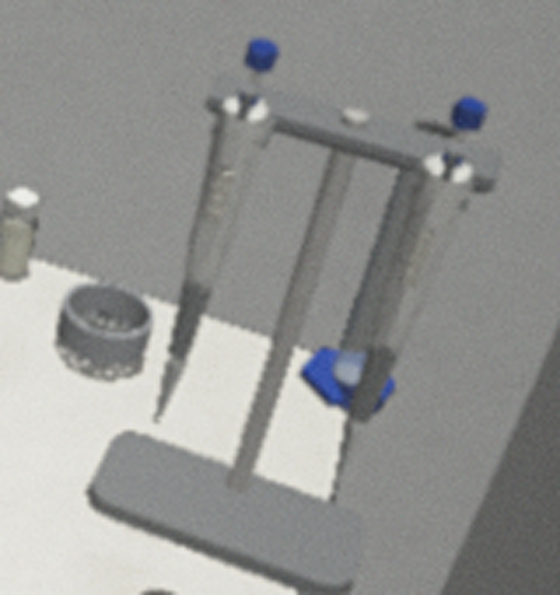

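```bash
python3 - <<'E'
from h import *
for z in (.26,.29): print(z,[onz('top',uv,z)[:2].round(3) for uv in [(508,200),(508,215),(584,200)]])
print('hex',[onz('top',uv,.01)[:2].round(3) for uv in [(503,172),(515,182)]], 'cylmid',onz('top',(546,145),.2))
E
```

```text
0.26 [array([ 0.471, -0.312]), array([ 0.441, -0.31 ]), array([ 0.471, -0.461])]
0.29 [array([ 0.464, -0.301]), array([ 0.435, -0.299]), array([ 0.463, -0.446])]
hex [array([ 0.603, -0.391]), array([ 0.578, -0.419])] cylmid [ 0.6043486  -0.42046821  0.2       ]
```

Emit:
servo_tool(
  targets=[
    [-1.5,-2.5,0.6,0,0],
    [-1.5,-2.5,0.6,0,0],
    [-1.5,-2.5,0.6,0,0],
    [-1.5,-2.5,0.6,0,0],
    [-1.5,-2.5,0.6,0,0],
    [0,-3.5,0,0,0],
    [0,-3.5,0,0,0],
    [0,-3.5,0,0,0],
    [0,-3.5,0,0,0],
    [0,-3.5,0,0,0],
    [0,-3.5,0,0,0],
    [0,-3.5,0,0,0],
  ],
)

```text
t: 11.75
tool_pos: [0.4297, -0.0136, 0.2468]
eef_rot: [[-0.001, -0.001, 1.0], [0.001, 1.0, 0.001], [-1.0, 0.001, -0.001]]
contact_force: [0.7, -0.6, -0.1]
gripper_width: 0.085
```

Emit:
servo_tool(
  targets=[
    [1.5,-3,0,-5.2,0],
    [1.5,-3,0,-5.2,0],
    [1.5,-3,0,-5.2,0],
    [1.5,-3,0,-5.2,0],
    [1.5,-3,0,-5.2,0],
    [1.2,-2.6,-1,0,0],
    [1.2,-2.6,-2,0,0],
    [1.2,-2.6,-2,0,0],
    [1.2,-2.6,-2,0,0],
    [0,0,-2,0,0],
    [0,0,0,0,0],
    [0,0,0,0,0],
  ],
)

```text
t: 12.75
tool_pos: [0.552, -0.2653, 0.1553]
eef_rot: [[-0.004, 0.438, 0.899], [0.003, 0.899, -0.438], [-1.0, 0.001, -0.005]]
contact_force: [0.8, -0.8, 0.8]
gripper_width: 0.0857
```

```bash
python3 - <<'E'
from h import *
st,im=snap('wrist','w_med');print(st['tool_pos'],st['gripper_width'],st['contact_force'])
E
```

```text
[ 0.55200385 -0.26527134  0.15532919] 0.08571281317944365 [ 0.83874682 -0.80030556  0.76501516]
```

View pics/w_med.png

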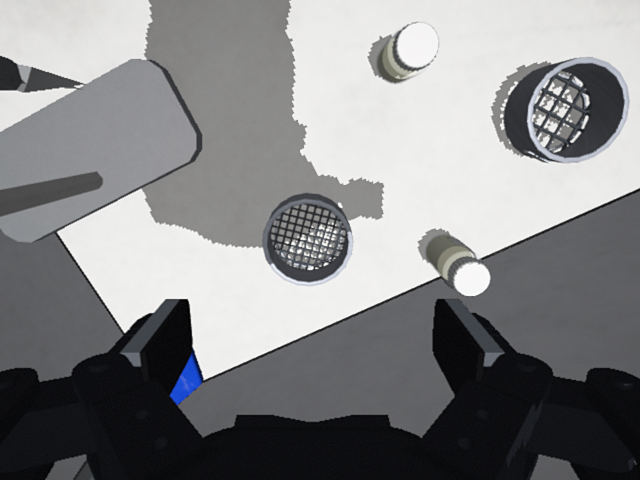

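```bash
python3 - <<'E'
from h import *
st=readout.get_state();print(st['tool_pos'])
im=cv2.imread('pics/w_med.png');cv2.imwrite('pics/c.png',cv2.resize(im[180:300,250:370],None,fx=5,fy=5,interpolation=cv2.INTER_CUBIC))
print(onz('wrist',(308,241),.034,st),np.linalg.norm(onz('wrist',(264,241),.034,st)-onz('wrist',(352.5,241),.034,st)))
E
```

```text
[ 0.55287453 -0.26548978  0.15705733]
[ 0.55694722 -0.26914431  0.034     ] 0.05786536769278797
```

View pics/c.png

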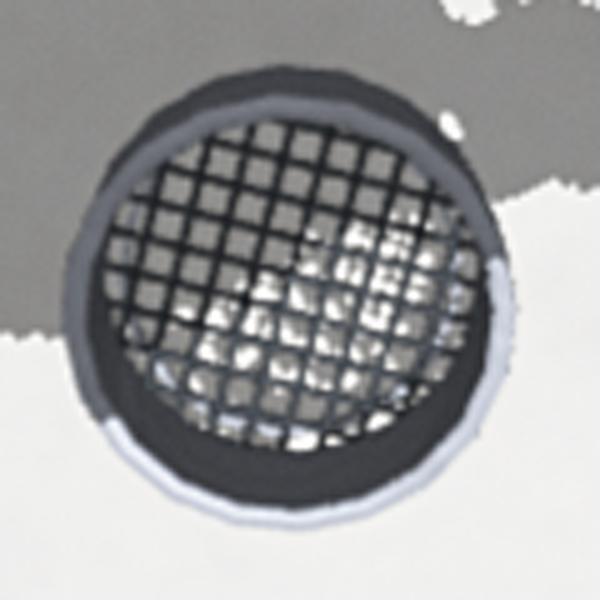

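Emit:
servo_tool(
  targets=[
    [0.25,-0.25,-2,0,0],
    [0,0,-2.5,0,0],
    [0,0,-2.5,0,0],
    [0,0,-2.5,0,0],
    [0,0,-2,0,0],
    [0,0,-1.2,0,0],
    [0,0,-0.6,0,0],
    [0,0,-0.3,0,0],
    [0,0,0,0,0],
    [0,0,0,0,0],
  ],
)

```text
t: 13.63
tool_pos: [0.557, -0.2694, 0.023]
eef_rot: [[0.002, 0.437, 0.899], [-0.001, 0.899, -0.437], [-1.0, -0.0, 0.003]]
contact_force: [0.3, -0.1, 0.1]
gripper_width: 0.0856
```

```bash
python3 - <<'E'
from h import *
st,im=snap('wrist','w_med2');print(st['tool_pos'],st['gripper_width'],st['contact_force'])
E
```

```text
[ 0.5569679  -0.26941891  0.02297429] 0.08555182079620674 [ 0.34160614 -0.06411664  0.07206739]
```

View pics/w_med2.png

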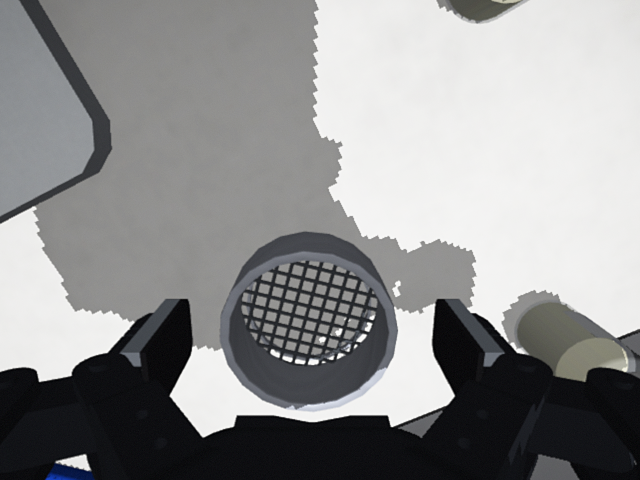

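Emit:
servo_tool(
  targets=[
    [-0.2,0,-0.3,0,0],
    [0,0,0,0,0.5],
    [0,0,0,0,1],
    [0,0,0,0,1],
    [0,0,0,0,1],
    [0,0,0,0,1],
    [0,0,0,0,1],
    [0,0,0,0,1],
  ],
  force=35,
)

```text
t: 14.35
tool_pos: [0.5541, -0.2694, 0.0189]
eef_rot: [[0.001, 0.438, 0.899], [-0.0, 0.899, -0.438], [-1.0, -0.0, 0.001]]
contact_force: [-2.2, -0.2, 5.3]
gripper_width: 0.0579
```

```bash
python3 - <<'E'
from h import *
for i in range(3):
    st,im=snap('wrist','w_med3');print(st['tool_pos'],st['gripper_width'],st['contact_force'])
E
```

```text
[ 0.55414972 -0.26939311  0.01887725] 0.05788408878464003 [-2.17233893 -0.21262368  5.28799265]
[ 0.55417165 -0.2693822   0.01889305] 0.05820212504521086 [-1.01668917 -0.60874971  5.75531558]
[ 0.55412256 -0.2693926   0.0188627 ] 0.05808549889952417 [-1.54998764  0.55721552  5.70722516]
```

View pics/w_med3.png

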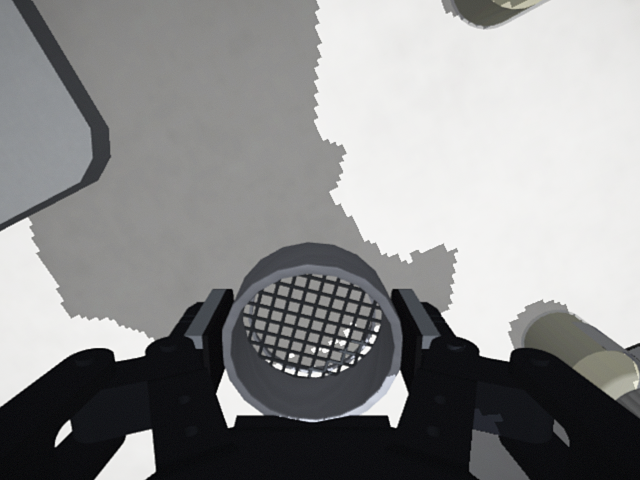

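Emit:
servo_tool(
  targets=[
    [0,0,0.5,0,1],
    [0,0,1.5,0,1],
    [0,0,3,0,1],
    [0,0,3,0,1],
    [0,0,4,0,1],
    [0,0,4,0,1],
    [0,0,4,0,1],
    [0,0,3,0,1],
    [-0.5,1,1,0,1],
    [-1.2,2.6,0,0,1],
    [-1.2,2.6,0,0,1],
    [-1.2,2.6,0,0,1],
  ],
)

```text
t: 15.5
tool_pos: [0.5117, -0.1798, 0.2573]
eef_rot: [[-0.001, 0.438, 0.899], [0.001, 0.899, -0.438], [-1.0, 0.0, -0.002]]
contact_force: [-0.7, 1.2, -1.6]
gripper_width: 0.0579
```

Emit:
servo_tool(
  targets=[
    [-1.5,3,0,5.2,1],
    [-1.5,3,0,5.2,1],
    [-1.5,3,0,5.2,1],
    [-1.5,3,0,5.2,1],
    [-1.5,3,0,5.2,1],
    [-0.5,3.4,0,0,1],
    [0,3.4,0,0,1],
    [0,3.4,0,0,1],
    [0,3.4,0,0,1],
    [0,3.4,0,0,1],
    [0,3.4,0,0,1],
    [0,3.4,0,0,1],
  ],
)

```text
t: 16.5
tool_pos: [0.4313, 0.2085, 0.2571]
eef_rot: [[-0.002, -0.001, 1.0], [-0.001, 1.0, 0.001], [-1.0, -0.001, -0.002]]
contact_force: [0.8, -0.2, -1.5]
gripper_width: 0.0579
```

Emit:
servo_tool(
  targets=[
    [1.5,2.5,0,0,1],
    [1.5,2.5,0,0,1],
    [1.5,2.5,0,0,1],
    [1.5,2,0,0,1],
    [1,1,0,0,1],
    [0,0,0,0,1],
    [0,0,0,0,1],
  ],
)

```text
t: 17.08
tool_pos: [0.5019, 0.3119, 0.2567]
eef_rot: [[-0.003, -0.002, 1.0], [-0.001, 1.0, 0.002], [-1.0, -0.001, -0.003]]
contact_force: [0.1, 0.0, -1.6]
gripper_width: 0.0579
```

Emit:
servo_tool(
  targets=[
    [0.25,2,0,0,1],
    [0,3,0,0,1],
    [0,2,-0.7,0,1],
    [0,0.6,-2,0,1],
    [0,0,-3,0,1],
    [0,0,-3,0,1],
    [0,0,-3,0,1],
    [0,0,-2,0,1],
    [0,0,-1.5,0,1],
    [0,0,-0.5,0,1],
    [0,0,0,0,1],
    [0,0,0,0,1],
  ],
)

```text
t: 18.08
tool_pos: [0.5051, 0.3874, 0.102]
eef_rot: [[-0.0, -0.0, 1.0], [0.0, 1.0, 0.0], [-1.0, 0.0, -0.0]]
contact_force: [0.3, 0.2, -0.2]
gripper_width: 0.0577
```

```bash
python3 - <<'E'
from h import *
st,im=snap('wrist','w_pm1');print(st['tool_pos'],st['gripper_width'],st['contact_force'])
st,im2=snap('scene','s_pm1');c=cv2.resize(im2[130:240,180:290],(480,480),interpolation=cv2.INTER_CUBIC)
cv2.imwrite('pics/c.png',cv2.resize(np.hstack([im[:,180:480],c]),None,fx=1,fy=1))
E
```

```text
[0.50512757 0.38735749 0.10200678] 0.05767129900703081 [ 0.33162638  0.17943676 -0.16168084]
```

View pics/c.png

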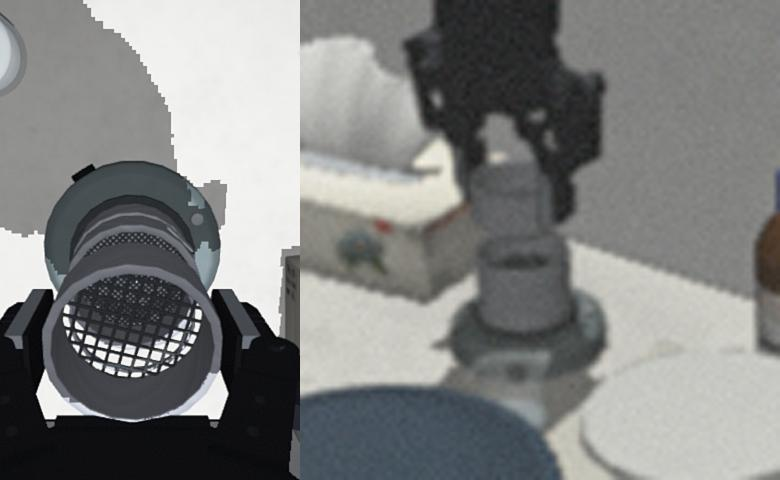

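Emit:
servo_tool(
  targets=[
    [0,0.05,-0.6,0,1],
    [0,0,-0.5,0,1],
    [0,0,-0.4,0,1],
    [0,0,-0.3,0,1],
    [0,0,-0.2,0,1],
    [0,0,-0.1,0,1],
    [0,0,0,0,1],
  ],
)

```text
t: 18.77
tool_pos: [0.5051, 0.3883, 0.0799]
eef_rot: [[-0.001, -0.001, 1.0], [-0.0, 1.0, 0.001], [-1.0, -0.0, -0.001]]
contact_force: [-0.2, -0.6, -1.8]
gripper_width: 0.0578
```

Emit:
servo_tool(
  targets=[
    [0,0,-0.1,0,1],
    [0,0,0,0,1],
    [0,0,0,0,1],
  ],
)

```text
t: 19.02
tool_pos: [0.5054, 0.3884, 0.0795]
eef_rot: [[0.0, -0.001, 1.0], [0.0, 1.0, 0.001], [-1.0, 0.0, 0.0]]
contact_force: [0.3, -0.6, -0.3]
gripper_width: 0.0582
```

Emit:
servo_tool(
  targets=[
    [0,0,-0.1,0,1],
    [0,0,0,0,1],
    [0,0,0,0,1],
  ],
)

```text
t: 19.27
tool_pos: [0.5056, 0.3886, 0.0789]
eef_rot: [[0.001, -0.001, 1.0], [0.001, 1.0, 0.001], [-1.0, 0.001, 0.001]]
contact_force: [-0.9, -0.7, 2.9]
gripper_width: 0.0578
```

Contact came at z 0.0789, which matches the predicted seat height. I'll release.

Emit:
servo_tool(
  targets=[
    [0,0,0,0,0.6],
    [0,0,0,0,0.3],
    [0,0,0,0,0],
    [0,0,0,0,0],
    [0,0,0,0,0],
    [0,0,0,0,0],
  ],
)

```text
t: 19.77
tool_pos: [0.5053, 0.3883, 0.0782]
eef_rot: [[-0.0, -0.001, 1.0], [-0.0, 1.0, 0.001], [-1.0, -0.0, -0.0]]
contact_force: [-0.2, -0.4, -0.8]
gripper_width: 0.0851
```

```bash
python3 - <<'E'
from h import *
st,im=snap('wrist','w_pm2');print(st['tool_pos'],st['gripper_width'],st['contact_force'])
st,im2=snap('scene','s_pm2');c=cv2.resize(im2[130:240,180:290],(480,480),interpolation=cv2.INTER_CUBIC)
cv2.imwrite('pics/c.png',cv2.resize(np.hstack([im[:,180:480],c]),None,fx=1,fy=1))
E
```

```text
[0.5053163  0.38833744 0.07815902] 0.0851493577506136 [-0.20673933 -0.37707345 -0.76576322]
```

View pics/c.png

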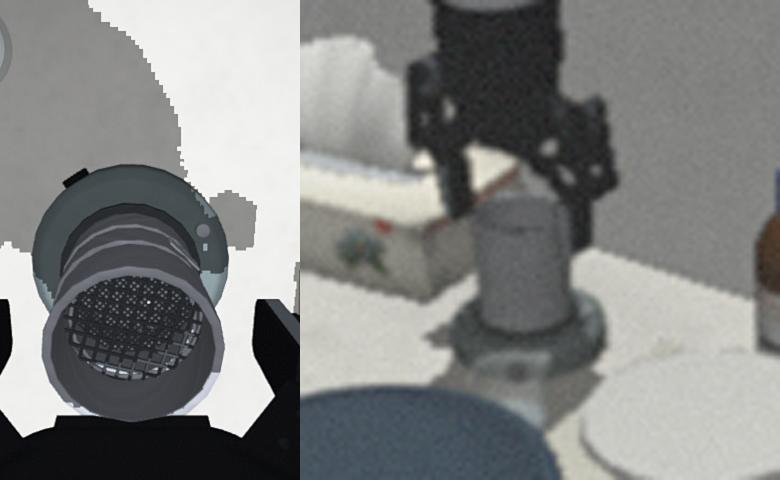

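```bash
python3 - <<'E'
from h import *
im=cv2.imread('pics/w_pm2.png')
cv2.imwrite('pics/c.png',cv2.resize(np.clip(im[160:310,210:430].astype(float)*1.6,0,255).astype(np.uint8),None,fx=3.6,fy=3.6,interpolation=cv2.INTER_CUBIC))
E
```

```text
(no output)
```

View pics/c.png

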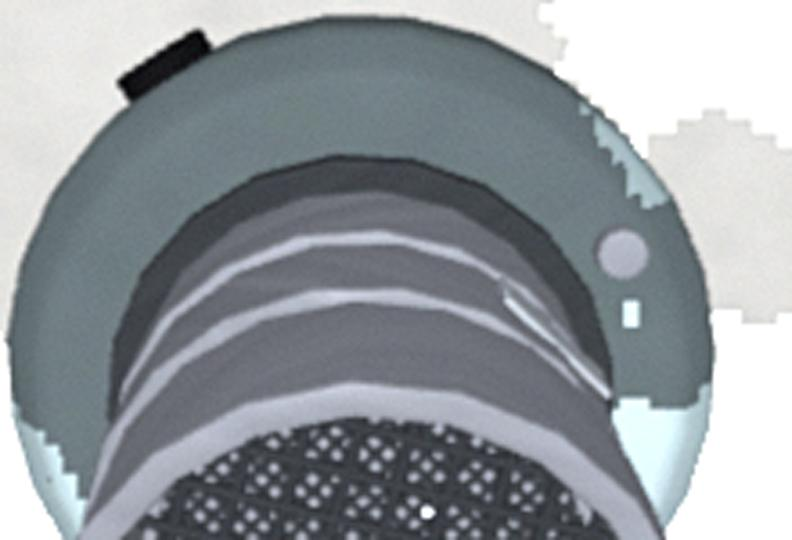

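Emit:
servo_tool(
  targets=[
    [0,0,1,0,0],
    [0,0,2,0,0],
    [0,0,3.5,0,0],
    [0,0,3.5,0,0],
    [0,0,3.5,0,0],
    [-0.5,-1,2.5,0,0],
    [-1.5,-2.5,1,0,0],
    [-1.5,-2.5,0,0,0],
    [-1.5,-2.5,0,0,0],
    [-1.5,-2.5,0,0,0],
    [-1,-2.8,0,0,0],
    [0,-3.5,0,0,0],
  ],
)

```text
t: 20.87
tool_pos: [0.4283, 0.2151, 0.2493]
eef_rot: [[0.0, -0.004, 1.0], [0.001, 1.0, 0.004], [-1.0, 0.001, 0.0]]
contact_force: [1.1, -0.3, 0.4]
gripper_width: 0.0855
```

Emit:
servo_tool(
  targets=[
    [0,-3.5,0,0,0],
    [0,-3.5,0,0,0],
    [0,-3.5,0,0,0],
    [0,-3.5,0,0,0],
    [0,-3.5,0,0,0],
    [0.5,-3.4,0,0,0],
    [2.5,-2.8,0,0,0],
    [2.5,-2.8,0,0,0],
    [2.5,-1.9,-1,0,0],
    [2.5,-1.2,-2.5,0,0],
    [1.2,-0.3,-3,0,0],
    [0,0,-2,0,0],
  ],
)

```text
t: 21.87
tool_pos: [0.5498, -0.0853, 0.1619]
eef_rot: [[0.002, 0.001, 1.0], [-0.0, 1.0, -0.001], [-1.0, -0.0, 0.002]]
contact_force: [0.5, -0.0, -0.6]
gripper_width: 0.0854
```

Emit:
servo_tool(
  targets=[
    [0,0,0,0,0],
    [0,0,0,0,0],
  ],
)

```text
t: 22.03
tool_pos: [0.5462, -0.0834, 0.163]
eef_rot: [[-0.003, -0.001, 1.0], [0.001, 1.0, 0.001], [-1.0, 0.001, -0.003]]
contact_force: [0.6, -0.0, 0.9]
gripper_width: 0.0857
```

```bash
python3 - <<'E'
from h import *
st,im=snap('wrist','w_co');print(st['tool_pos'],st['gripper_width'],st['contact_force'])
E
```

```text
[ 0.54624784 -0.08335925  0.1630389 ] 0.08566570605593292 [ 0.60085493 -0.04871166  0.89576377]
```

View pics/w_co.png

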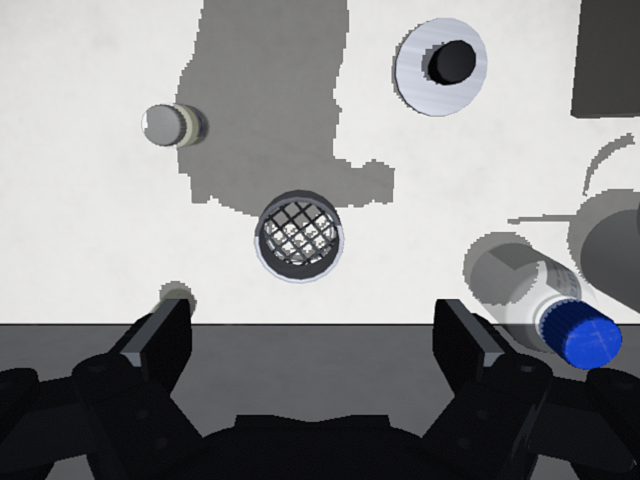

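```bash
python3 - <<'E'
from h import *
st=readout.get_state();print(st['tool_pos'])
print(onz('wrist',(299,239),.04,st),np.linalg.norm(onz('wrist',(254.5,239),.04,st)-onz('wrist',(344,239),.04,st)))
E
```

```text
[ 0.54723439 -0.08351165  0.16451391]
[ 0.55229998 -0.09090305  0.04      ] 0.058780244968752164
```

Emit:
servo_tool(
  targets=[
    [0.2,-0.7,-2,0,0],
    [0,0,-2.5,0,0],
    [0,0,-2.5,0,0],
    [0,0,-2.5,0,0],
    [0,0,-2,0,0],
    [0,0,-1.2,0,0],
    [0,0,-0.7,0,0],
    [0,0,-0.4,0,0],
    [0,0,0,0,0],
    [0,0,0,0,0],
  ],
)

```text
t: 22.92
tool_pos: [0.5505, -0.0908, 0.0269]
eef_rot: [[0.002, -0.001, 1.0], [-0.001, 1.0, 0.001], [-1.0, -0.001, 0.002]]
contact_force: [0.7, -0.5, 0.9]
gripper_width: 0.0855
```

```bash
python3 - <<'E'
from h import *
st,im=snap('wrist','w_co2');print(st['tool_pos'],st['gripper_width'],st['contact_force'])
print(proj('wrist',[[*st['tool_pos'][:2],.04]],st))
E
```

```text
[ 0.55050911 -0.09084462  0.02686111] 0.08552762588966124 [ 0.73010521 -0.52461748  0.8800697 ]
[[308.74666234 339.5413632 ]]
```

View pics/w_co2.png

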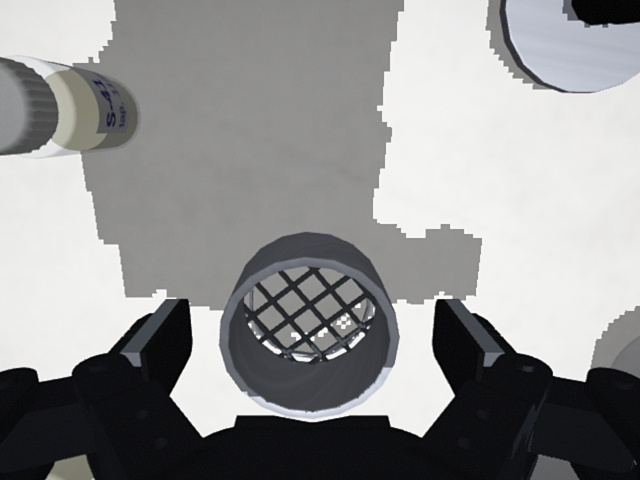

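Emit:
servo_tool(
  targets=[
    [-0.1,0,-0.3,0,0],
    [0,0,0,0,0.5],
    [0,0,0,0,1],
    [0,0,0,0,1],
    [0,0,0,0,1],
    [0,0,0,0,1],
    [0,0,0,0,1],
    [0,0,0,0,1],
  ],
  force=35,
)

```text
t: 23.63
tool_pos: [0.5487, -0.0908, 0.0228]
eef_rot: [[0.001, -0.001, 1.0], [-0.0, 1.0, 0.001], [-1.0, -0.0, 0.001]]
contact_force: [-1.5, 0.1, 5.1]
gripper_width: 0.0583
```

```bash
python3 - <<'E'
from h import *
st,im=snap('wrist','w_co3');print(st['tool_pos'],st['gripper_width'],st['contact_force'])
print(proj('wrist',[[*st['tool_pos'][:2],.04]],st))
E
```

```text
[ 0.5487097  -0.09076874  0.02281005] 0.058270408424555 [-1.47135727  0.09793429  5.13190444]
[[308.66791631 346.06709541]]
```

View pics/w_co3.png

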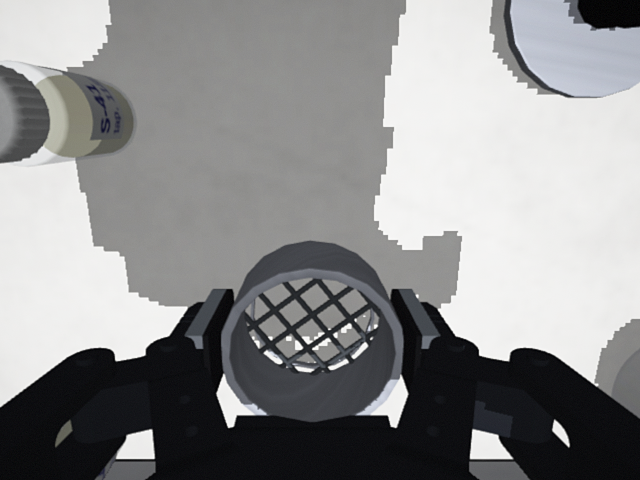

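Emit:
servo_tool(
  targets=[
    [0,0,0.5,0,1],
    [0,0,1.5,0,1],
    [0,0,3,0,1],
    [0,0,3,0,1],
    [0,0,4,0,1],
    [0,0,4,0,1],
    [0,0,4,0,1],
    [-1,0.2,3,0,1],
    [-2.3,1,1,0,1],
    [-2.4,2,0,0,1],
    [-2.4,2.6,0,0,1],
    [-2.4,2.6,0,0,1],
  ],
)

```text
t: 24.68
tool_pos: [0.4421, -0.0061, 0.2623]
eef_rot: [[-0.0, 0.001, 1.0], [0.0, 1.0, -0.001], [-1.0, 0.0, -0.0]]
contact_force: [0.2, 1.1, -0.7]
gripper_width: 0.0576
```

Emit:
servo_tool(
  targets=[
    [-1.4,3.2,0,0,1],
    [0,3.4,0,0,1],
    [0,3.4,0,0,1],
    [0,3.4,0,0,1],
    [0,3.4,0,0,1],
    [0,3.4,0,0,1],
    [0,2.5,0,0,1],
    [1.5,2.5,0,0,1],
    [1.5,2.5,0,0,1],
    [1.5,2.5,0,0,1],
    [1.5,2,0,0,1],
    [1,1,0,0,1],
  ],
)

```text
t: 25.68
tool_pos: [0.4998, 0.3277, 0.2613]
eef_rot: [[-0.001, -0.003, 1.0], [0.0, 1.0, 0.003], [-1.0, 0.0, -0.001]]
contact_force: [0.4, -0.1, -0.6]
gripper_width: 0.0579
```

Emit:
servo_tool(
  targets=[
    [0,0,0,0,1],
    [0,0,0,0,1],
  ],
)

```text
t: 25.85
tool_pos: [0.4991, 0.3254, 0.2613]
eef_rot: [[-0.002, -0.001, 1.0], [-0.001, 1.0, 0.001], [-1.0, -0.001, -0.002]]
contact_force: [-0.4, 0.4, -0.8]
gripper_width: 0.0578
```

Emit:
servo_tool(
  targets=[
    [0.45,2,0,0,1],
    [0,2.5,0,0,1],
    [0,1.3,-1.1,0,1],
    [0,0.5,-2,0,1],
    [0,0,-3,0,1],
    [0,0,-3,0,1],
    [0,0,-2.5,0,1],
    [0,0,-1,0,1],
    [0,0,-0.5,0,1],
    [0,0,0,0,1],
    [0,0,0,0,1],
  ],
)

```text
t: 26.77
tool_pos: [0.5044, 0.3885, 0.1327]
eef_rot: [[0.002, -0.001, 1.0], [0.001, 1.0, 0.001], [-1.0, 0.001, 0.002]]
contact_force: [-1.1, -0.2, -0.8]
gripper_width: 0.0574
```

```bash
python3 - <<'E'
from h import *
st,im=snap('wrist','w_pc1');print(st['tool_pos'],st['gripper_width'],st['contact_force'])
st,im2=snap('scene','s_pc1');c=cv2.resize(im2[130:240,180:290],(480,480),interpolation=cv2.INTER_CUBIC)
cv2.imwrite('pics/c.png',cv2.resize(np.hstack([im[:,180:480],c]),None,fx=1,fy=1))
E
```

```text
[0.5044417  0.38850268 0.13267317] 0.05741288272521186 [-1.10486935 -0.21539268 -0.78345643]
```

View pics/c.png

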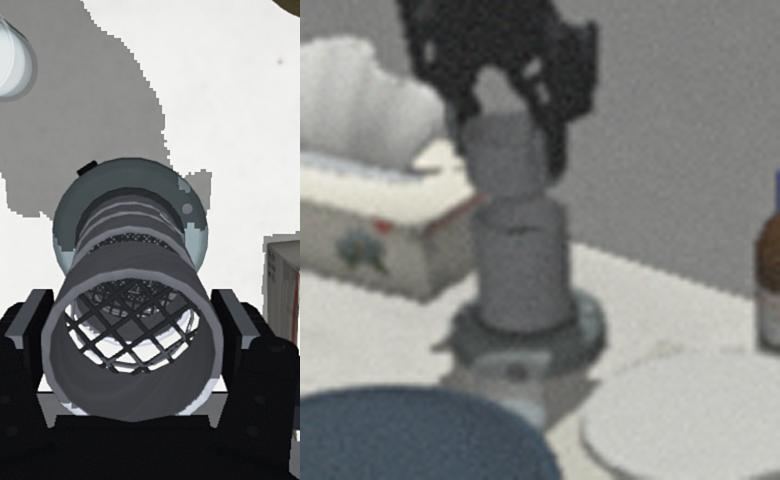

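Emit:
servo_tool(
  targets=[
    [0,0,-0.6,0,1],
    [0,0,-0.6,0,1],
    [0,0,-0.5,0,1],
    [0,0,-0.3,0,1],
    [0,0,-0.2,0,1],
    [0,0,-0.1,0,1],
    [0,0,0,0,1],
  ],
)

```text
t: 27.45
tool_pos: [0.5037, 0.3883, 0.1081]
eef_rot: [[-0.0, -0.001, 1.0], [-0.0, 1.0, 0.001], [-1.0, -0.0, -0.0]]
contact_force: [-0.1, -0.1, -1.7]
gripper_width: 0.0577
```

Emit:
servo_tool(
  targets=[
    [0,0,-0.05,0,1],
    [0,0,0,0,1],
    [0,0,0,0,1],
  ],
)

```text
t: 27.7
tool_pos: [0.504, 0.3885, 0.1079]
eef_rot: [[0.0, -0.001, 1.0], [0.0, 1.0, 0.001], [-1.0, 0.0, 0.0]]
contact_force: [0.7, -0.1, -1.4]
gripper_width: 0.0579
```

Emit:
servo_tool(
  targets=[
    [0,0,-0.1,0,1],
    [0,0,0,0,1],
    [0,0,0,0,1],
  ],
)

```text
t: 27.95
tool_pos: [0.5041, 0.3885, 0.1078]
eef_rot: [[0.001, -0.001, 1.0], [0.001, 1.0, 0.001], [-1.0, 0.001, 0.001]]
contact_force: [-2.1, -1.0, 5.5]
gripper_width: 0.0578
```

Contact at 0.1078, equal to the prediction. I'll release.

Emit:
servo_tool(
  targets=[
    [0,0,0,0,0.6],
    [0,0,0,0,0.3],
    [0,0,0,0,0],
    [0,0,0,0,0],
    [0,0,0,0,0],
    [0,0,0,0,0],
  ],
)

```text
t: 28.45
tool_pos: [0.5038, 0.3883, 0.1066]
eef_rot: [[-0.0, -0.001, 1.0], [-0.0, 1.0, 0.001], [-1.0, -0.0, -0.0]]
contact_force: [0.1, 0.2, -0.0]
gripper_width: 0.0854
```

```bash
python3 - <<'E'
from h import *
st,im=snap('wrist','w_pc2');print(st['tool_pos'],st['gripper_width'],st['contact_force'])
print(proj('wrist',[[*st['tool_pos'][:2],.125]],st))
st,im2=snap('scene','s_pc2');c=cv2.resize(im2[130:240,180:290],(480,480),interpolation=cv2.INTER_CUBIC)
cv2.imwrite('pics/c.png',cv2.resize(np.hstack([im[:,180:480],c]),None,fx=1,fy=1))
E
```

```text
[0.50380655 0.38832597 0.1065676 ] 0.08543215131769821 [ 0.11596618  0.17262061 -0.03766042]
[[308.64730292 348.11312744]]
```

View pics/c.png

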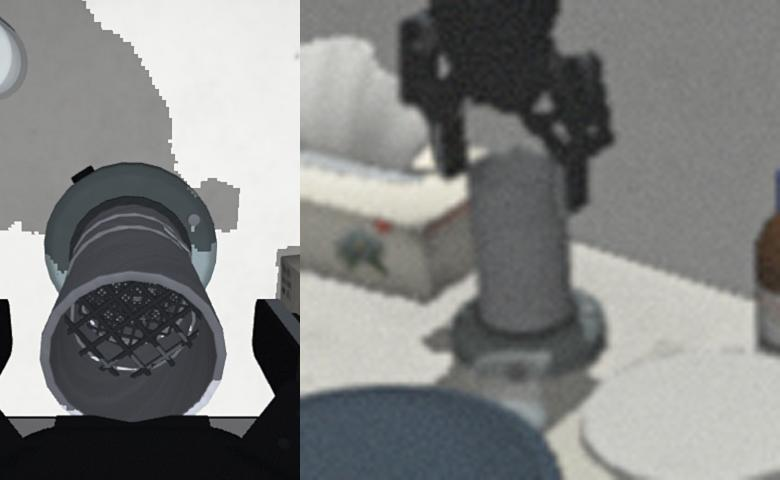

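Emit:
servo_tool(
  targets=[
    [0,0,1,0,0],
    [0,0,2,0,0],
    [0,0,3.5,0,0],
    [0,0,3.5,0,0],
    [0,0,3,0,0],
    [-1,-2,1,0,0],
    [-1.5,-3,0,0,0],
    [-1.5,-3,0,0,0],
    [-1.5,-3,0,0,0],
    [-1,-3.5,0,0,0],
    [0,-3.5,0,0,0],
    [0,-3.5,0,0,0],
  ],
)

```text
t: 29.55
tool_pos: [0.438, 0.1722, 0.2479]
eef_rot: [[0.001, -0.002, 1.0], [0.0, 1.0, 0.002], [-1.0, 0.0, 0.001]]
contact_force: [0.9, -0.2, -0.8]
gripper_width: 0.0855
```

Emit:
servo_tool(
  targets=[
    [0,-3.5,0,0,0],
    [0,-3.5,0,0,0],
    [0,-3.5,-0.5,0,0],
    [0.1,-3.5,-1.5,0,0],
    [0,-2.6,-2.5,0,0],
    [0,-0.5,-3,0,0],
    [0,0,-2,0,0],
    [0,0,0,0,0],
    [0,0,0,0,0],
  ],
)

```text
t: 30.3
tool_pos: [0.439, 0.0024, 0.1519]
eef_rot: [[-0.002, -0.001, 1.0], [0.0, 1.0, 0.001], [-1.0, 0.0, -0.002]]
contact_force: [0.5, 0.6, 0.5]
gripper_width: 0.0855
```

```bash
python3 - <<'E'
from h import *
st,im=snap('wrist','w_l1');print(st['tool_pos'],st['gripper_width'],st['contact_force'])
g=cv2.cvtColor(im,cv2.COLOR_BGR2GRAY)
E
```

```text
[0.43900817 0.00240566 0.15193659] 0.08547890890493087 [0.45058137 0.63364552 0.48872009]
```

View pics/w_l1.png

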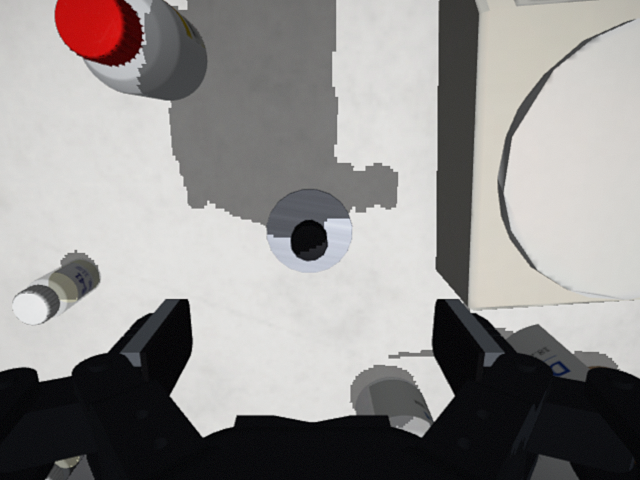

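```bash
python3 - <<'E'
from h import *
st=readout.get_state();print(st['tool_pos'])
print(onz('wrist',(309.5,230.3),.014,st),onz('wrist',(309,240),.042,st),np.linalg.norm(onz('wrist',(266,230),.014,st)-onz('wrist',(353,230),.014,st)))
print(onz('wrist',(437,270),.0,st))
E
```

```text
[0.44024201 0.00246722 0.15298928]
[0.44323344 0.00189435 0.014     ] [0.442173   0.00173208 0.042     ] 0.06000976659309269
[0.47733929 0.09693217 0.        ]
```

Emit:
servo_tool(
  targets=[
    [0,-0.05,-2,0,0.4],
    [0,0,-2.5,0,0.4],
    [0,0,-2.5,0,0.4],
    [0,0,-2,0,0.4],
    [0,0,-1.2,0,0.4],
    [0,0,-0.5,0,0.4],
    [0,0,0,0,0.4],
    [0,0,0,0,0.4],
  ],
)

```text
t: 31.02
tool_pos: [0.4414, 0.002, 0.0463]
eef_rot: [[0.002, -0.002, 1.0], [-0.0, 1.0, 0.002], [-1.0, -0.0, 0.002]]
contact_force: [-0.2, -0.7, 0.4]
gripper_width: 0.0511
```

```bash
python3 - <<'E'
from h import *
st,im=snap('wrist','w_l2');print(st['tool_pos'],st['gripper_width'],st['contact_force'])
print(proj('wrist',[[*st['tool_pos'][:2],.042],[*st['tool_pos'][:2],.014]],st))
E
```

```text
[0.44136357 0.00198535 0.04625785] 0.05107218461545381 [-0.2415979  -0.69432919  0.44729885]
[[309.10967929 315.12821629]
 [309.53275311 285.65040131]]
```

View pics/w_l2.png

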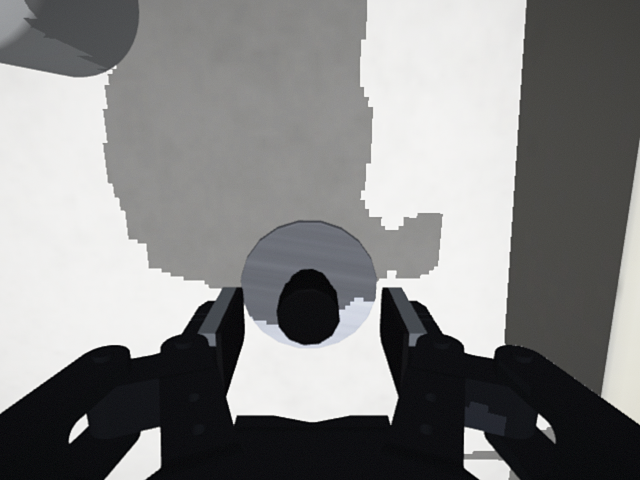

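Emit:
servo_tool(
  targets=[
    [0,0,-0.8,0,0.4],
    [0,0,-0.6,0,0.4],
    [0,0,-0.3,0,0.4],
    [0,0,0,0,0.4],
    [0,0,0,0,0.6],
    [0,0,0,0,0.8],
    [0,0,0,0,1],
    [0,0,0,0,1],
    [0,0,0,0,1],
    [0,0,0,0,1],
    [0,0,0,0,1],
  ],
  force=35,
)

```text
t: 31.98
tool_pos: [0.44, 0.0019, 0.028]
eef_rot: [[0.0, -0.001, 1.0], [0.0, 1.0, 0.001], [-1.0, 0.0, 0.0]]
contact_force: [0.2, -0.8, 1.6]
gripper_width: 0.0224
```

```bash
python3 - <<'E'
from h import *
st,im=snap('wrist','w_l3');print(st['tool_pos'],st['gripper_width'],st['contact_force'])
print(proj('wrist',[[*st['tool_pos'][:2],.042],[*st['tool_pos'][:2],.014]],st))
E
```

```text
[0.43995896 0.00185992 0.0279699 ] 0.022378471854716527 [ 0.24388591 -0.75568732  1.58889697]
[[308.75475226 340.87499539]
 [309.26206488 303.82772729]]
```

View pics/w_l3.png

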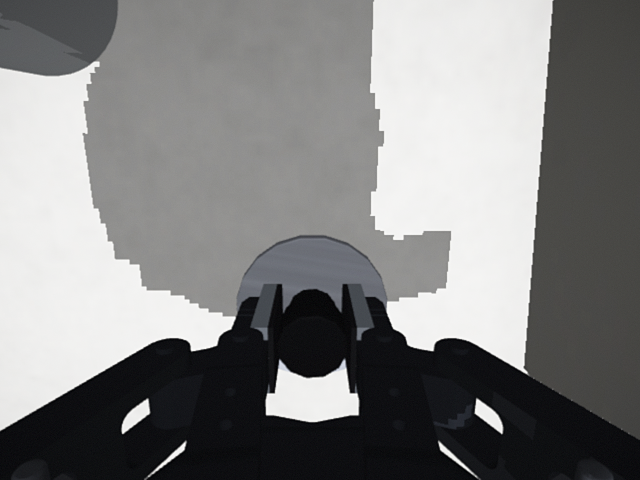

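Emit:
servo_tool(
  targets=[
    [0,0,0.5,0,1],
    [0,0,1.5,0,1],
    [0,0,2.5,0,1],
    [0,0,3,0,1],
    [0,0,3.5,0,1],
    [0,0,3.5,0,1],
    [0,0,3.5,0,1],
    [0,0,3,0,1],
    [0,0,2,0,1],
    [-0.5,1.5,1,0,1],
    [-0.5,3,0,0,1],
    [0,3,0,0,1],
  ],
)

```text
t: 33.03
tool_pos: [0.4297, 0.0772, 0.2692]
eef_rot: [[0.002, 0.002, 1.0], [0.0, 1.0, -0.002], [-1.0, 0.0, 0.002]]
contact_force: [0.1, 0.6, -0.8]
gripper_width: 0.0228
```

```bash
python3 - <<'E'
from h import *
st,im=snap('wrist','w_l4');print(st['tool_pos'],st['gripper_width'])
E
```

```text
[0.4297303  0.07715607 0.26922404] 0.022834654691382548
```

View pics/w_l4.png

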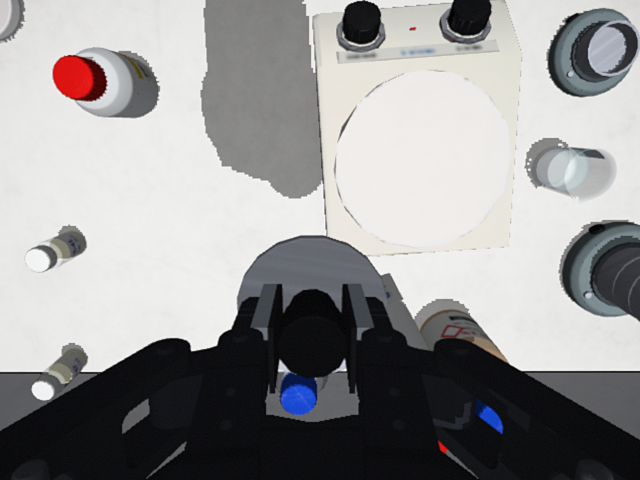

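Emit:
servo_tool(
  targets=[
    [0,3.2,0,0,1],
    [0,3.2,0,0,1],
    [0,3.2,0,0,1],
    [0,3.2,0,0,1],
    [0.5,3.2,0,0,1],
    [1.5,2.5,0,0,1],
    [1.5,2.5,0,0,1],
    [1.5,2.5,0,0,1],
    [1.5,1.5,0,0,1],
    [0.5,0.5,0,0,1],
    [0,0,0,0,1],
    [0,0,0,0,1],
  ],
)

```text
t: 34.08
tool_pos: [0.4995, 0.3313, 0.2675]
eef_rot: [[-0.001, -0.001, 1.0], [-0.001, 1.0, 0.001], [-1.0, -0.001, -0.001]]
contact_force: [-0.7, -0.0, -0.8]
gripper_width: 0.0226
```

Emit:
servo_tool(
  targets=[
    [0.45,2,0,0,1],
    [0,2.5,0,0,1],
    [0,1.2,-0.5,0,1],
    [0,0,-2,0,1],
    [0,0,-3,0,1],
    [0,0,-2.5,0,1],
    [0,0,-1.5,0,1],
    [0,0,-0.5,0,1],
    [0,0,0,0,1],
    [0,0,0,0,1],
  ],
)

```text
t: 34.92
tool_pos: [0.5043, 0.3884, 0.1687]
eef_rot: [[0.0, -0.0, 1.0], [0.0, 1.0, 0.0], [-1.0, 0.0, 0.0]]
contact_force: [0.1, 0.7, 0.4]
gripper_width: 0.0227
```

```bash
python3 - <<'E'
from h import *
st,im=snap('wrist','w_pl_1');print(st['tool_pos'],st['gripper_width'],st['contact_force'])
st,im2=snap('scene','s_pl_1');c=cv2.resize(im2[130:240,180:290],(480,480),interpolation=cv2.INTER_CUBIC)
cv2.imwrite('pics/c.png',cv2.resize(np.hstack([im[:,180:480],c]),None,fx=1,fy=1))
E
```

```text
[0.50434229 0.38840818 0.16866533] 0.022744455873078214 [0.10658734 0.68893446 0.38837202]
```

View pics/c.png

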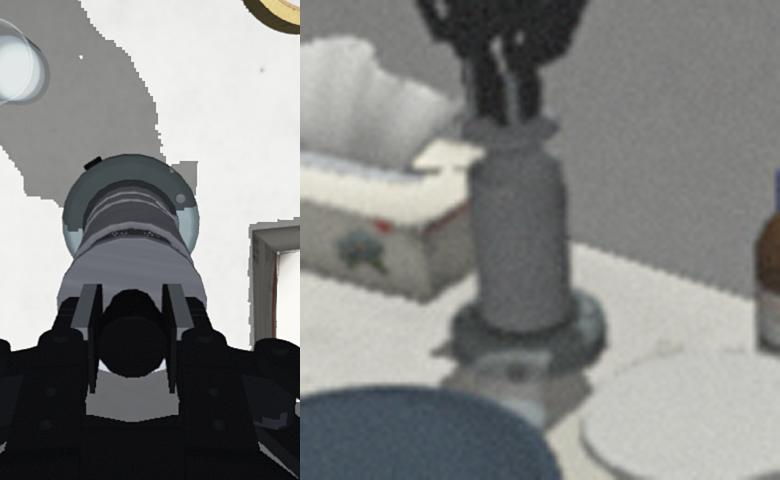

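Emit:
servo_tool(
  targets=[
    [0,0,-0.6,0,1],
    [0,0,-0.6,0,1],
    [0,0,-0.5,0,1],
    [0,0,-0.3,0,1],
    [0,0,-0.2,0,1],
    [0,0,-0.1,0,1],
    [0,0,0,0,1],
  ],
)

```text
t: 35.6
tool_pos: [0.5042, 0.3888, 0.1445]
eef_rot: [[-0.0, -0.001, 1.0], [-0.0, 1.0, 0.001], [-1.0, -0.0, -0.0]]
contact_force: [-0.7, 0.2, -0.7]
gripper_width: 0.0226
```

Emit:
servo_tool(
  targets=[
    [0,0,-0.05,0,1],
    [0,0,-0.05,0,1],
    [0,0,0,0,1],
  ],
)

```text
t: 35.85
tool_pos: [0.5046, 0.389, 0.1441]
eef_rot: [[0.001, -0.001, 1.0], [0.0, 1.0, 0.001], [-1.0, 0.0, 0.001]]
contact_force: [-0.6, 0.0, -0.2]
gripper_width: 0.0228
```

Emit:
servo_tool(
  targets=[
    [0,0,-0.1,0,1],
    [0,0,0,0,1],
    [0,0,0,0,1],
  ],
)

```text
t: 36.1
tool_pos: [0.5048, 0.3892, 0.1439]
eef_rot: [[0.001, -0.001, 1.0], [0.001, 1.0, 0.001], [-1.0, 0.001, 0.001]]
contact_force: [-1.1, -1.4, 4.6]
gripper_width: 0.0228
```

Emit:
servo_tool(
  targets=[
    [0,0,0,0,0.85],
    [0,0,0,0,0.6],
    [0,0,0,0,0.4],
    [0,0,0,0,0.2],
    [0,0,0,0,0],
    [0,0,0,0,0],
    [0,0,0,0,0],
  ],
)

```text
t: 36.68
tool_pos: [0.5043, 0.3888, 0.1426]
eef_rot: [[-0.0, -0.001, 1.0], [-0.0, 1.0, 0.001], [-1.0, -0.0, -0.0]]
contact_force: [0.5, -0.2, 0.3]
gripper_width: 0.0854
```

Emit:
servo_tool(
  targets=[
    [0,0,0.5,0,0],
    [0,0,1.5,0,0],
    [0,0,3,0,0],
    [0,0,3,0,0],
    [0,0,3,0,0],
    [-1,-2,0,0,0],
    [-2,-3,0,0,0],
    [-2,-3,0,0,0],
    [-2,-3,0,0,0],
    [-1,-1,0,0,0],
    [0,0,0,0,0],
    [0,0,0,0,0],
  ],
)

```text
t: 37.68
tool_pos: [0.4244, 0.2687, 0.2536]
eef_rot: [[0.001, -0.0, 1.0], [0.001, 1.0, 0.0], [-1.0, 0.001, 0.001]]
contact_force: [1.4, -0.4, 1.0]
gripper_width: 0.0855
```

```bash
python3 - <<'E'
from h import *
st,im=snap('wrist','w_f');print(st['tool_pos'],st['gripper_width'],st['contact_force'])
st,im2=snap('scene','s_f');c=cv2.resize(im2[130:240,180:290],(480,480),interpolation=cv2.INTER_CUBIC)
cv2.imwrite('pics/c.png',np.hstack([cv2.resize(im,(320,480))[:, :0],c]));snap('top','t_f')
E
```

```text
[0.42443893 0.26873304 0.25363607] 0.08554829628809821 [ 1.35818756 -0.36597768  0.97759691]
```

View pics/c.png

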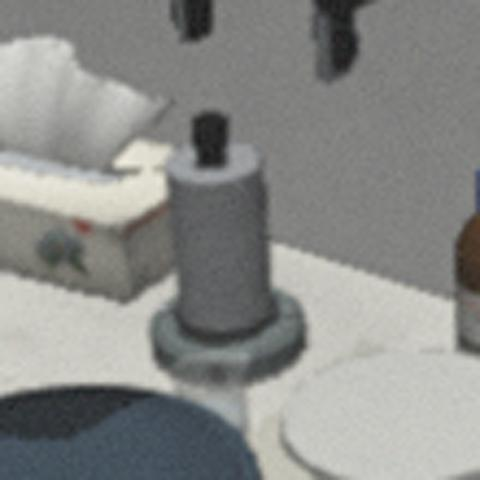

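View pics/w_f.png

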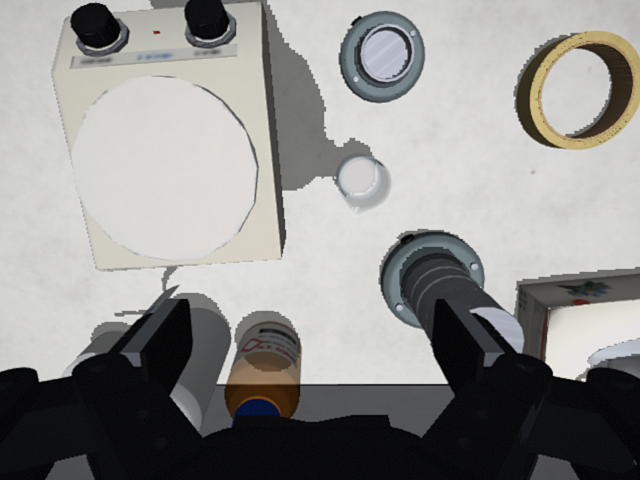

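View pics/t_f.png

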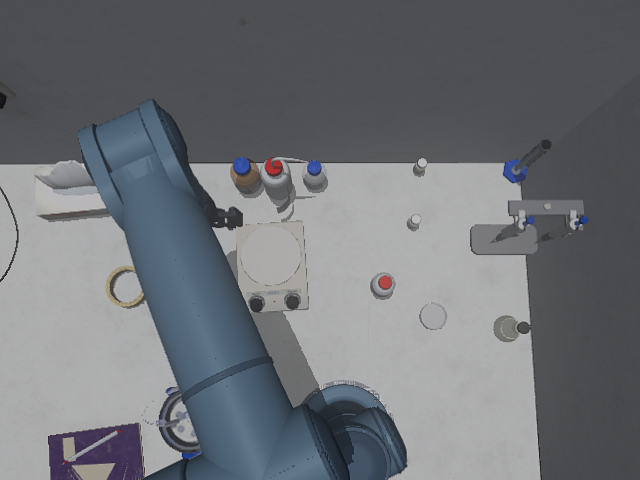

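Emit:
servo_tool(
  targets=[
    [-0.5,-2,0,0,0],
    [0,-2,0,0,0],
    [0,0,0,0,0],
    [0,0,0,0,0],
    [0,0,0,0,0],
    [0,0,0,0,0],
  ],
)

```text
t: 38.33
tool_pos: [0.4199, 0.2298, 0.2528]
eef_rot: [[0.0, -0.002, 1.0], [0.001, 1.0, 0.002], [-1.0, 0.001, 0.0]]
contact_force: [0.2, -0.0, -0.5]
gripper_width: 0.0853
```

```bash
python3 - <<'E'
from h import *
st,im=snap('wrist','w_f2');st2,im2=snap('scene','s_f2')
for z in (.158,.130): print(z,proj('scene',[.504,.388,z]).round(1))
a=cv2.imread('pics/w_pan.png')
d=cv2.absdiff(cv2.imread('pics/t_f.png')[140:260,390:440],cv2.imread('pics/top0.png')[140:260,390:440]).max(2);print('vial region diff px',(d>30).sum())
c=cv2.resize(im2[140:220,190:280],(540,480),interpolation=cv2.INTER_CUBIC);cv2.imwrite('pics/c.png',c)
print(st['qvel'].round(2) if hasattr(st['qvel'],'round') else st['qvel'])
E
```

```text
0.158 [[226.9 156.8]]
0.13 [[227.8 166.4]]
vial region diff px 356
[ 0.18 -0.24 -0.21  0.14  0.02 -0.11]
```

View pics/c.png

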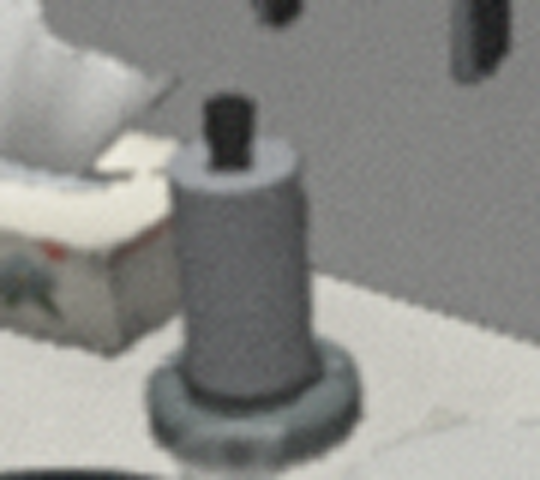

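View pics/w_f2.png

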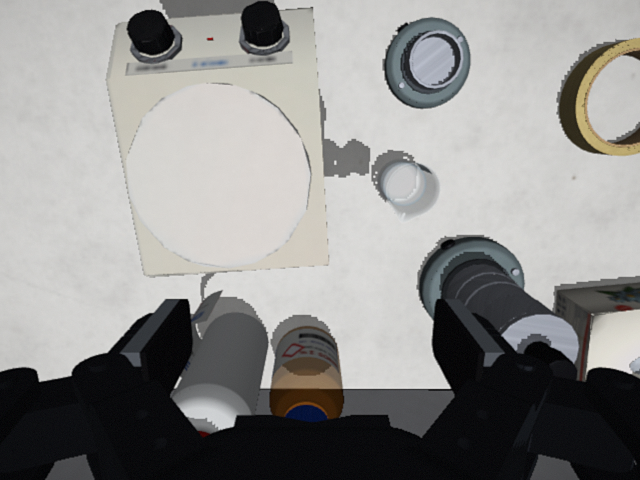

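```bash
python3 - <<'E'
from h import *
a=cv2.imread('pics/t_f.png');b=cv2.imread('pics/top0.png')
for n,(x,y) in dict(v1=(415,222),v2=(421,166)).items():
    d=cv2.absdiff(a[y-11:y+11,x-9:x+9],b[y-11:y+11,x-9:x+9]).max(2);print(n,(d>30).sum())
    print(cv2.matchTemplate(a[y-20:y+20,x-20:x+20],b[y-10:y+10,x-9:x+9],cv2.TM_CCOEFF_NORMED).argmax())
job.finish_job()
E
```

```text
v1 0
241
v2 4
241
the job is handed in; nothing more can be done
```

I built the stack in the order asked on the larger shaker's pan (fine sieve, medium sieve, coarse sieve, lid). I handed the job in at about 38.5 s with the gripper open and clear.

- **Seating:** the medium sieve, coarse sieve and lid each met firm contact at the predicted fully-home height, within about 0.1 mm (TCP at 0.0789, 0.1078 and 0.1439 m). The fine sieve first touched about 2 mm high with a sideways force. I shifted it about 1.5 mm, after which it went down to its predicted height (0.0583 m).
- **Final look:** the scene view shows the stack upright and level. The knob top is at pixel (228.3, 156.7), against (226.9, 156.8) predicted. The close wrist pictures showed the fine and medium sieves about 1 mm off-centre in x, which is within the spigot's clearance.
- **Bystanders:** comparing the top view before and after, both vials are unmoved. The beaker still stands where it was in the last wrist picture, but I did not measure it, because the arm hid it in the last top view.
- **Disagreements:** wrist and top-camera positions differed by 2–5 mm at mid-range. I settled each grasp with a close wrist look. I saw no unexpected contact: the largest wrist-force component I read was about 8 N.

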